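Close up the lids and pack the last one in the tin

TASK

Pack the spare bamboo lid from the spring clip into the round tin, so that all seven lids lie flat on the tin's floor in one layer, knobs up. Lay the spare lid down flat on the bare counter first, knob up, and let go of it, since it can only go into its place among the others flat; one lid in the tin is taking up two places and has to be moved over to make room. Leave the dispenser, the brush and the squeegee where they are.

Things in the scene. Friction and masses are not known exactly. Their poses are not given: they have to be found in the camera images.
- tin: shallow open round tin of bare metal, fixed to the counter: inner diameter 180, outer 186, floor 3 thick, wall top 24 above the counter. Origin: centre of its underside, z up; its yaw tells nothing. Seven lids fit it flat in one layer: one in the middle, six around it, neighbouring centres about 59 apart.
- clip: clip fixed to the counter, holding the spare lid on edge: light grey base 80 (x) by 110 (y) by 8 high, two upright metal cheeks 16 apart across x, 50 long, reaching 26 above the counter, low end stops under the lid. Origin: centre of the base's underside, z up; x is where the spare lid's knob points at the start. The lid lifts straight up out of it.
- spare_mid (a point): spare bamboo lid: disc of diameter 56, 14 thick, lower edge chamfered 3, round knob of diameter 18, 26 long, in the middle of its top (32 g). Starts on edge in the clip, 8 to 64 above the counter, knob level, pointing roughly away from the robot. This point is on the axis, 20 from the underside (6 beyond the disc's top, inside the knob); z runs from the underside to the knob.
- lid_a_mid (a point): one of six loose lids in the tin, shaped like the spare, flat on its floor, knob up (knob ends 43 above the counter). One is in the middle, five around it; which is which varies. One of the outer five stands about midway in the place of two, leaving no room for another on either side. This point is on the axis, 20 above the underside; z up along the knob.
- lid_b_mid (a point): one of six loose lids in the tin, shaped like the spare, flat on its floor, knob up (knob ends 43 above the counter). One is in the middle, five around it; which is which varies. One of the outer five stands about midway in the place of two, leaving no room for another on either side. This point is on the axis, 20 above the underside; z up along the knob.
- lid_c_mid (a point): one of six loose lids in the tin, shaped like the spare, flat on its floor, knob up (knob ends 43 above the counter). One is in the middle, five around it; which is which varies. One of the outer five stands about midway in the place of two, leaving no room for another on either side. This point is on the axis, 20 above the underside; z up along the knob.
- lid_d_mid (a point): one of six loose lids in the tin, shaped like the spare, flat on its floor, knob up (knob ends 43 above the counter). One is in the middle, five around it; which is which varies. One of the outer five stands about midway in the place of two, leaving no room for another on either side. This point is on the axis, 20 above the underside; z up along the knob.
- lid_e_mid (a point): one of six loose lids in the tin, shaped like the spare, flat on its floor, knob up (knob ends 43 above the counter). One is in the middle, five around it; which is which varies. One of the outer five stands about midway in the place of two, leaving no room for another on either side. This point is on the axis, 20 above the underside; z up along the knob.
- lid_f_mid (a point): one of six loose lids in the tin, shaped like the spare, flat on its floor, knob up (knob ends 43 above the counter). One is in the middle, five around it; which is which varies. One of the outer five stands about midway in the place of two, leaving no room for another on either side. This point is on the axis, 20 above the underside; z up along the knob.
- squeegee: bystander: pink plastic squeegee lying on the counter, 215 long, blade 200 wide, 22 high; origin on the counter about mid-handle, handle along -x, blade towards +x.
- brush: bystander: bamboo bottle brush lying on the counter, 270 long, 48 thick at the bristles; origin on the counter below the handle's inner end, handle along -x, bristles towards +x.
- dispenser: bystander: closed transparent dispenser with a white cap standing on the counter, diameter 66, height 148; origin at the centre of its underside.
Not all that is in view belongs to the job. What is shaped like the part that bears lid_b_mid but pink is not meant. What is shaped like the part that bears spare_mid but red is not meant.

How it is judged (in metres and radians):
On the way:
1. the spare lid lies flat on the bare counter, knob up, outside the tin, and the fingers touch nothing (angle between spare_mid's own z axis and vertical below 0.1 rad and height (world z) of spare_mid below 0.0235 m and horizontal distance between spare_mid and tin above 0.115 m and contact force between the fingers and anything else below 0.1 N), for 0.2 s.
At the end, for the whole second after the job is handed in: All seven lids lie in the tin: each flat with its knob up (within 5 degrees), its underside on the tin's floor (within 3.5 mm) and its centre within 66 mm of the tin's centre; and they stay so (angle between each of lid_a_mid, lid_b_mid, lid_c_mid, lid_d_mid, lid_e_mid, lid_f_mid, spare_mid's own z axis and vertical below 0.09 rad and z of each of lid_a_mid, lid_b_mid, lid_c_mid, lid_d_mid, lid_e_mid, lid_f_mid, spare_mid in the frame of tin below 0.0265 m and horizontal distance between each of lid_a_mid, lid_b_mid, lid_c_mid, lid_d_mid, lid_e_mid, lid_f_mid, spare_mid and tin below 0.066 m); the robot touches nothing.
It fails at once if the dispenser is moved by more than 20 mm (distance of dispenser from where it was at the start of the episode above 0.02 m).
It fails at once if the brush is moved by more than 20 mm (distance of brush from where it was at the start of the episode above 0.02 m).
It fails at once if the squeegee is moved by more than 20 mm (distance of squeegee from where it was at the start of the episode above 0.02 m).
It also fails if it takes over 70 s, if anything falls off the work surface, if the arm or the gripper's body presses on something with over 40 N, if the wrist force passes 120 N, or if a joint passes its speed limit or range.

ROBOT

A 7-joint arm with a two-finger parallel gripper is mounted at the origin on the work surface. World frame = base frame: x ahead of the robot, y to its left, z up, the work surface at z = 0. Lengths are in mm, angles in rad, forces in N, time in s.
With the tool pointing down it reaches from about 350 to 900 mm from the base axis. Payload 7.2 kg.
Tool frame: the origin (TCP) lies at the very end of the fingers, on their centre line; the grasp point (between the pads) lies 19 mm behind it (robot.hold_point_z is the distance from the TCP to the grasp point, in mm); z points along the fingers, x is the direction in which the jaws open and shut, and the axes are right-handed (so a half turn about z gives the same grasp; the last joint's range is limited). The gripper opens to 88 mm and grips with 3 to 60 N. Pads are 20 mm wide; open, the fingers measure 115 mm over their backs; the gripper's body (75 mm by 178 mm) begins 61 mm behind the grasp point.
Start: joints at [-0.068, 0.411, -0.013, 1.596, 0.006, 1.134, -0.082], TCP at [625.003, -0.011, 222.653] pointing down, gripper open.
Joint ranges: [-2.95, 2.95], [-0.29, 1.99], [-1.47, 1.44], [0.14, 2.54], [-1.03, 4.17], [0.13, 1.85], [-2.86, 2.86]. Speed limits (rad/s): [2.39, 2.39, 3.01, 3.01, 3.14, 3.14, 3.14].

INTERFACE

Orientations are given as a rotation vector (axis times angle).
In Python, from rig import monitor, read_camera, workorder, robot gives the robot as it stands.
- The arm moves only by the shell command python3 -m jog 'ROWS' [FORCE]. ROWS is a JSON object of lists of equal length, an entry for each row: "xyz": the shift along the world's x, y, z as a fraction of full scale, a list of three; "rotation": the turn, a rotation vector about the world's x, y, z as a fraction of full scale, a list of three; "jaw": the closure, from -1 (fully open) to 1 (shut). In form: {"xyz": [[dx, dy, dz], ...], "rotation": [[rx, ry, rz], ...], "jaw": [jaw, ...]}. A call has 1 to 20 rows; each row is the pose to reach, as a shift and turn from the pose commanded when the call began; what a row does not reach only later rows make up. Full scale, the value 1, is 0.4 m for a shift and pi/2 rad for a turn. A row lasts 1/12 s, in which the tool goes at most 41.7 mm and 7.16 degrees, less where a joint would pass 70% of its speed; a pose out of reach is approached as far as the arm can. A call with a number of a shift or a turn outside -1 to 1 is refused whole. A call with a gripper value outside its range is refused whole. The fingers move at their own pace and stop on an object; FORCE is the grip in N (left out, the last holds). Time passes only in rows, so rows that repeat a pose let the fingers close. It gives the time, the measured TCP pose, the force and the opening at its end, in the units of the state.
- monitor.state(): the state, without advancing time (a new reading comes with each control period).
- read_camera(name): name is "scene" or "side" or "wrist"; returns a dict with "frame" (480x640x3 uint8, red, green, blue), "mtx" (3x3 intrinsics, pixels), "origin" and "rotation" of the camera in the world. Camera axes: x right, y up, looking along -z (the intrinsics and any distortion apply to the point x, -y, -z); pixel columns grow to the right and rows downward; lengths in mm; the calibration is good to about 2 mm. A picture is of the moment at which its call begins. There is no depth.
- workorder.hand_in(): hands the job in, once; it reports no verdict.
The state is a dict: "time_s": time; "joints": joint angles; "dq": joint speeds; "tau": joint torques, N m; "tcp_pos": TCP position; "ee_rot": TCP orientation; "ft_force": force on the tool from outside, world axes, zero at the start; "ft_torque": the same for the moment, N m; "grip_width": finger opening in mm.
Only numpy, scipy, OpenCV 4.12 (cv2) and the standard library are available. Lean on these libraries where they do the work, as an engineer would, in place of code of your own. Each camera call takes 0.05 s, during which the arm holds its last target.

## Working session

There is one attempt and no reset: what is moved stays moved. The work goes in short steps, Python scripts to look and compute and a shell command to move; the robot and the scene stay as the last step left them, time stands still between calls to the robot, and variables do not carry over. Pictures are saved under pics/ and viewed, and the job is handed in when it is done.

```bash
mkdir -p pics; ls
cat > h.py <<'E'
import numpy as np, cv2
from rig import monitor, read_camera, workorder, robot
def snap(n,fn):
    c=read_camera(n); cv2.imwrite('pics/'+fn,c['frame'][:,:,::-1]); np.savez('pics/'+fn+'.npz',**{k:np.array(v) for k,v in c.items()}); return c
def load(fn): return dict(np.load('pics/'+fn+'.npz',allow_pickle=True))
def ray(c,u,v):
    K=np.array(c['mtx']);d=np.linalg.inv(K)@[u,v,1]; d=np.array([d[0],-d[1],-d[2]])
    R=np.array(c['rotation']);
    return np.array(c['origin']),R@d
def onz(c,u,v,z):
    o,d=ray(c,u,v); return o+d*(z-o[2])/d[2]
def proj(c,p):
    q=np.array(c['rotation']).T@(np.array(p)-c['origin']); q=np.array(c['mtx'])@[q[0],-q[1],-q[2]]; return q[:2]/q[2]
def tri(obs):
    A=np.zeros((3,3));b=np.zeros(3)
    for c,u,v in obs:
        o,d=ray(c,u,v);d=d/np.linalg.norm(d);M=np.eye(3)-np.outer(d,d);A+=M;b+=M@o
    p=np.linalg.solve(A,b); return p,[np.linalg.norm(proj(c,p)-[u,v]) for c,u,v in obs]
E
python3 - <<'E'
from h import *
for n in ['scene','side','wrist']:
    c=snap(n,n+'0.png'); print(n,[ (k,np.array(v).round(3).tolist()) for k,v in c.items() if k!='frame'])
print(monitor.state())
E
```

```text
pics
scene [('mtx', [[616.758, 0.0, 313.526], [0.0, 616.758, 240.431], [0.0, 0.0, 1.0]]), ('origin', [1293.121, -314.825, 1207.058]), ('rotation', [0.527, 0.337, 1.058])]
side [('mtx', [[544.114, 0.0, 324.787], [0.0, 544.114, 236.701], [0.0, 0.0, 1.0]]), ('origin', [540.402, -681.113, 922.333]), ('rotation', [0.683, -0.012, -0.06])]
wrist [('mtx', [[394.746, 0.0, 322.493], [0.0, 394.746, 235.319], [0.0, 0.0, 1.0]]), ('origin', [623.536, 78.971, 383.873]), ('rotation', [-0.291, 0.003, 0.001])]
{'time_s': 0.15, 'joints': array([-0.06817526,  0.41166092, -0.01269706,  1.59679726,  0.00562671,
        1.1342644 , -0.08222015]), 'dq': array([ 0.00104475, -0.00232162,  0.0014539 , -0.00209737, -0.00034209,
       -0.001894  ,  0.00022363]), 'tau': array([ 1.23447033e-03, -5.88331139e+01,  6.41932636e-01, -2.91289848e+01,
       -5.37989591e-02,  1.57438387e-02,  1.06989046e-04]), 'tcp_pos': array([ 6.24654310e+02, -6.33451472e-02,  2.22059085e+02]), 'ee_rot': array([ 3.14148632e+00, -3.75635473e-05, -1.71103222e-03]), 'ft_force': array([-0.73432888,  0.78936105, -0.14310045]), 'ft_torque': array([-0.02462407,  0.01669223,  0.01772113]), 'grip_width': 87.83351413716807}
```

Camera rotation is a rotation vector; I'll convert it.

```bash
sed -i "s/R=np.array(c\['rotation'\]);/R=cv2.Rodrigues(np.array(c['rotation'],float))[0]/; s/q=np.array(c\['rotation'\]).T@/q=cv2.Rodrigues(np.array(c['rotation'],float))[0].T@/" h.py; grep -n Rodri h.py|head
```

```text
8:    R=cv2.Rodrigues(np.array(c['rotation'],float))[0]
13:    q=cv2.Rodrigues(np.array(c['rotation'],float))[0].T@(np.array(p)-c['origin']); q=np.array(c['mtx'])@[q[0],-q[1],-q[2]]; return q[:2]/q[2]
```

View pics/scene0.png

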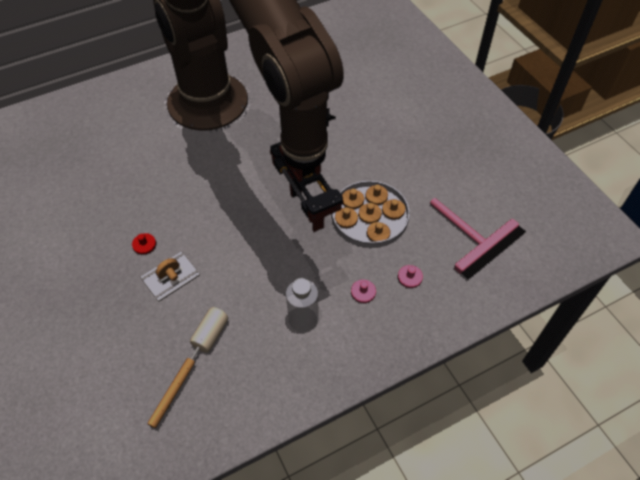

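View pics/side0.png

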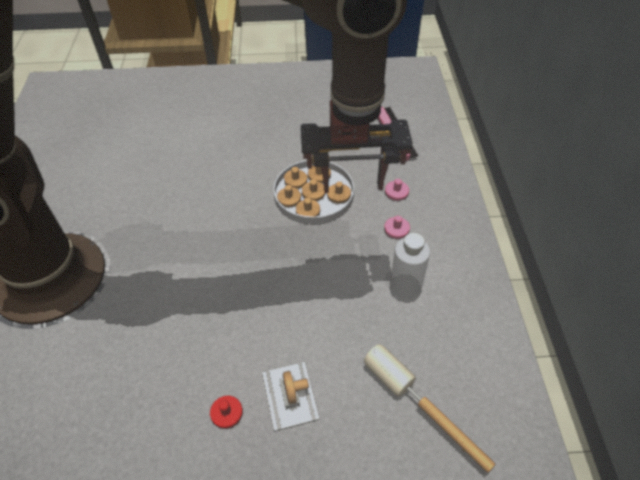

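View pics/wrist0.png

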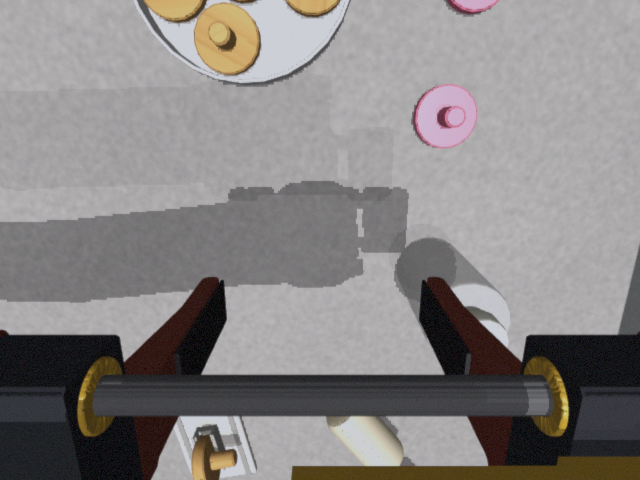

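The scene view shows the tin at (370,213) with six bamboo lids. The clip with the bamboo spare is at (168,270); a red lid at (144,243) and pink ones at (363,291) and (410,276) are decoys. I'll enlarge the crops.

Run:
```python
from h import *
def crop(fn,x,y,w,h,W,H):
    i=cv2.imread('pics/'+fn)[y:y+h,x:x+w]; return cv2.resize(i,(W,H),interpolation=cv2.INTER_CUBIC)
a=crop('scene0.png',325,175,95,75,400,300);b=crop('side0.png',265,155,95,75,400,300)
c=crop('scene0.png',125,225,95,75,400,300);d=crop('side0.png',205,355,125,93,400,300)
cv2.imwrite('pics/crops0.png',np.vstack([np.hstack([a,b]),np.hstack([c,d])]))
```

```text
(no output)
```

View pics/crops0.png

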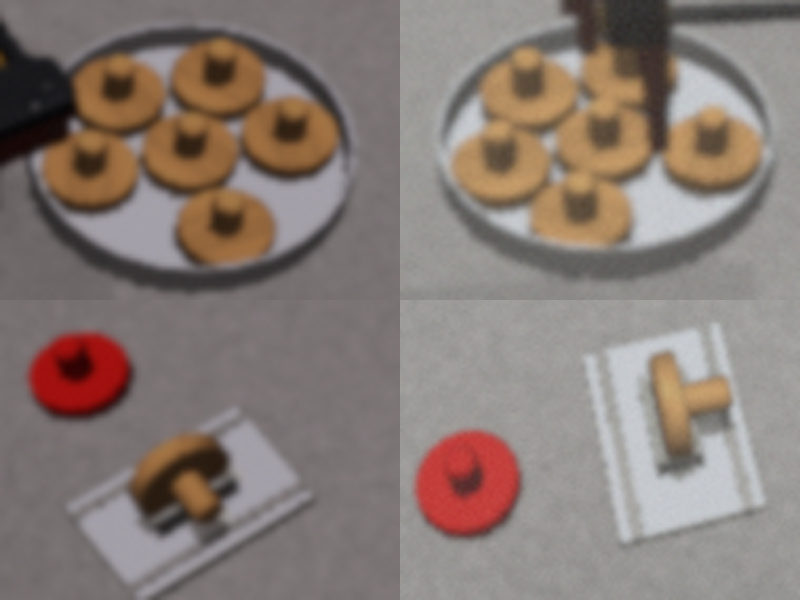

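The spare is the bamboo lid standing in the light-grey clip (scene (168,270), side (293,388)). The red one at (144,243) lies flat with no clip, so it's not meant. Of the lids in the tin, the one at scene (379,231) / side (340,190) has a gap on both sides. Now I'll triangulate from these views.

Run:
```python
from h import *
s=load('scene0.png');d=load('side0.png')
sc=lambda x,y:(325+x*95/400,175+y*75/300)
sd=lambda x,y:(265+(x-400)*95/400,155+y*75/300)
sc2=lambda x,y:(125+x*95/400,225+(y-300)*75/300)
sd2=lambda x,y:(205+(x-400)*125/400,355+(y-300)*93/300)
# knob tops
print('spread', tri([(s,*sc(228,198)),(d,*sd(713,116))]))
print('mid', tri([(s,*sc(191,122)),(d,*sd(603,106))]))
for n,p in dict(L1=(90,143),L2=(119,64),L3=(218,48),L4=(291,106),odd=(228,198),mid=(191,122)).items(): print(n,onz(s,*sc(*p),43).round(1))
print('spare tip', tri([(s,*sc2(205,508)),(d,*sd2(727,393))]))
print('disc top-ish', tri([(s,*sc2(185,440)),(d,*sd2(660,355))]))
for p in [(68,508),(240,408),(314,496),(142,600)]: print('clip s',onz(s,*sc2(*p),8).round(1))
for p in [(585,356),(715,323),(765,503),(627,543)]: print('clip d',onz(d,*sd2(*p),8).round(1))
print('red',onz(s,*sc2(80,375),10)); print('disp',onz(d,407,290,0),onz(s,301,318,0))
print('brush end',onz(d,375,352,20),onz(s,215,315,20), 'pink',onz(d,397,228,10))
```

```text
spread (array([616.77972124, 186.15385656,  43.23548702]), [np.float64(0.4644535063875402), np.float64(0.47546419797341405)])
mid (array([558.65688733, 196.83962298,  43.28395846]), [np.float64(0.03357241693354675), np.float64(0.03502539796463745)])
L1 [545.5 139.3  43. ]
L2 [501.3 182.7  43. ]
L3 [517. 239.  43.]
L4 [574.4 252.9  43. ]
odd [615.7 187.2  43. ]
mid [558.4 197.   43. ]
spare tip (array([ 525.71289518, -285.05356941,   38.86013133]), [np.float64(0.3842981760477581), np.float64(0.4979337169105205)])
disc top-ish (array([ 493.6969342 , -277.0574022 ,   64.81834612]), [np.float64(1.396055620549768), np.float64(1.8294050555574566)])
clip s [ 470.4 -349.2    8. ]
clip s [ 449.7 -243.1    8. ]
clip s [ 524.7 -228.6    8. ]
clip s [ 545.4 -333.4    8. ]
clip d [ 446.6 -245.2    8. ]
clip d [ 520.4 -229.8    8. ]
clip d [ 543.5 -334.7    8. ]
clip d [ 470.  -351.3    8. ]
red [ 387.69876154 -314.35116729   10.        ]
disp [734.70465034 -80.80060562   0.        ] [ 7.27292058e+02 -7.25177073e+01  2.27373675e-13]
brush end [ 651.58498269 -223.90404754   20.        ] [ 644.33864709 -237.54205688   20.        ] pink [735.77136139  74.77790346  10.        ]
```

```bash
python3 -m jog '{"xyz":[[-0.49,-0.75,0],[-0.49,-0.75,0],[-0.49,-0.75,0],[-0.49,-0.75,0],[-0.49,-0.75,0],[-0.49,-0.75,0],[-0.49,-0.75,0],[-0.49,-0.75,0],[-0.49,-0.75,0],[-0.49,-0.75,0],[-0.49,-0.75,0],[-0.49,-0.75,0],[-0.49,-0.75,0],[-0.49,-0.75,0],[-0.49,-0.75,0]],"rotation":[[0,0,-0.87],[0,0,-0.87],[0,0,-0.87],[0,0,-0.87],[0,0,-0.87],[0,0,-0.87],[0,0,-0.87],[0,0,-0.87],[0,0,-0.87],[0,0,-0.87],[0,0,-0.87],[0,0,-0.87],[0,0,-0.87],[0,0,-0.87],[0,0,-0.87]],"jaw":[-1,-1,-1,-1,-1,-1,-1,-1,-1,-1,-1,-1,-1,-1,-1]}' 25
python3 - <<'E'
from h import *
c=snap('wrist','w1.png');s=monitor.state();print(s['joints'].round(2),s['tcp_pos'],s['ee_rot'],s['time_s'])
E
```

```text
time_s: 1.4
tcp_pos: [429.2, -299.6, 222.6]
ee_rot: [2.44, -1.979, -0.0]
ft_force: [-0.8, 0.2, 0.1]
grip_width: 87.7
[ 0.21  0.24  0.36  1.86 -0.1   1.06 -0.75] [ 429.19521005 -299.67474058  222.57868418] [ 2.43915851e+00 -1.97988978e+00 -1.91650109e-04] 1.45
```

View pics/w1.png

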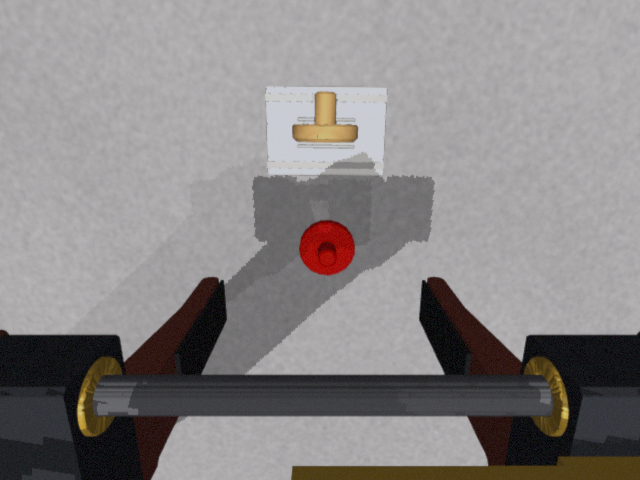

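The wrist view shows the clip squarely aligned at (326,130), with the knob tip at (325,93), the disc at (325,133) and the red decoy at (327,247). I'll measure the knob precisely with a mask.

```bash
python3 - <<'E'
from h import *
def wood(c):
    h=cv2.cvtColor(c['frame'],cv2.COLOR_RGB2HSV); return (((h[...,0]>8)&(h[...,0]<28)&(h[...,1]>90)&(h[...,2]>60))*255).astype(np.uint8)
c=load('w1.png');m=wood(c)[80:150,280:370]
for r in range(0,70,4):
    x=np.where(m[r])[0]; print(r+80, (x.min()+280,x.max()+280) if len(x) else None)
k=np.where(m[20:34].any(0))[0]
# knob axis direction on plane z=36
pts=[]
for r in range(96,120,2):
    x=np.where(m[r-80])[0]; pts.append(onz(c,x.mean()+280,r,36)[:2])
pts=np.array(pts);v=pts[0]-pts[-1];print('knob axis yaw',np.degrees(np.arctan2(v[1],v[0])),'mid',pts.mean(0))
print('tip',onz(c,325,92.5,40),'disc far rim low',onz(c,325,142,50))
# two-view knob tip center: scene
s=load('scene0.png')
E
python3 - <<'E'
import sys; sys.path.insert(0,'.')
import os; os.chdir('.')
from h import *
c=load('w1.png');s=load('scene0.png');d=load('side0.png')
i=[]
for cc,u,v in((c,325,110),(s,170,272),(d,293,387)):
    x,y=u-40,v-30; k=cv2.resize(cc['frame'][y:y+60,x:x+80,::-1],(400,300),interpolation=cv2.INTER_CUBIC); i.append(k)
cv2.imwrite('pics/sp.png',np.vstack([np.hstack(i[:2]),np.hstack([i[2],i[2]*0])]))
E
```

```text
80 None
84 None
88 None
92 (np.int64(318), np.int64(331))
96 (np.int64(316), np.int64(335))
100 (np.int64(315), np.int64(335))
104 (np.int64(316), np.int64(335))
108 (np.int64(316), np.int64(334))
112 (np.int64(316), np.int64(334))
116 (np.int64(315), np.int64(334))
120 (np.int64(315), np.int64(334))
124 (np.int64(315), np.int64(335))
128 (np.int64(293), np.int64(356))
132 (np.int64(293), np.int64(356))
136 (np.int64(293), np.int64(356))
140 (np.int64(297), np.int64(353))
144 None
148 None
knob axis yaw 9.29483291152784 mid [ 512.99097928 -283.44425075]
tip [ 524.00814334 -281.04054075   40.        ] disc far rim low [ 485.79328264 -289.132502     50.        ]
```

View pics/sp.png

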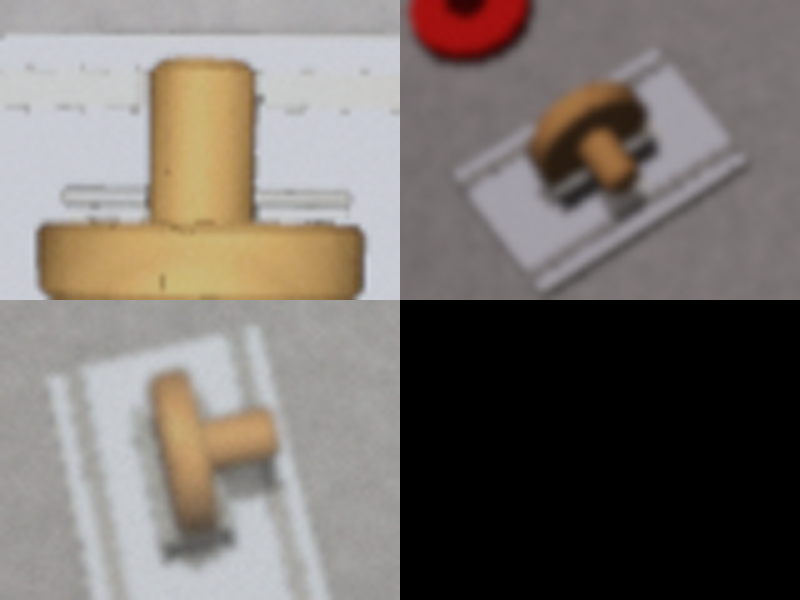

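Run:
```python
from h import *
c=load('w1.png');s=load('scene0.png');d=load('side0.png')
print('tip end', tri([(s,172.4,277.6),(d,306.6,383.4)]))
print('wrist top-of-tip ray x at z36,40,45',[onz(c,325,92,z).round(1) for z in(36,40,45)])
# disc/knob junction: scene (local 195,130)->; side (203,440); wrist row ~124 top of knob (z45)
print('junction w',onz(c,324.7,124.5,45),onz(c,324.7,124.5,36))
print('disc w mid',onz(c,324.5,124.5,58))
# top of disc two views: side crop top (170,372), scene top (595,85)->195,85
print('disc top', tri([(s,130+195/5,242+85/5),(d,253+172/5,357+72/5)]), onz(c,324.5,133,64))
print('widths', np.linalg.norm(onz(c,293,126,36)-onz(c,357,126,36)))
for p in [(266,88),(386,89),(385,175),(268,175)]: print(onz(c,*p,8).round(1))
```

```text
tip end (array([ 525.7065024 , -286.73011366,   40.70336067]), [np.float64(0.4437327377831028), np.float64(0.5753295600352012)])
wrist top-of-tip ray x at z36,40,45 [array([ 524.6, -280.9,   36. ]), array([ 524.4, -281. ,   40. ]), array([ 524.1, -281. ,   45. ])]
junction w [ 499.27241003 -286.03197049   45.        ] [ 499.11513079 -286.10586353   36.        ]
disc w mid [ 499.46666892 -285.76937188   58.        ]
disc top (array([ 495.2785153 , -277.05048167,   69.24232631]), [np.float64(0.8845479074460928), np.float64(1.159862471642798)]) [ 493.27477263 -287.06265412   64.        ]
widths 54.46907163575169
[ 518.6 -228.3    8. ]
[ 539.9 -333.7    8. ]
[ 465.2 -352.2    8. ]
[ 442.2 -243.1    8. ]
```

Going to the pre-grasp pose: tilted 40° in the knob's plane, 80 mm back along the fingers.

```bash
python3 -m jog '{"xyz":[[0.324,0.064,-0.1],[0.324,0.064,-0.1],[0.324,0.064,-0.1],[0.324,0.064,-0.15],[0.324,0.064,-0.2],[0.324,0.064,-0.25],[0.324,0.064,-0.333],[0.324,0.064,-0.333],[0.324,0.064,-0.333],[0.324,0.064,-0.333]],"rotation":[[-0.09,0.435,0],[-0.09,0.435,0],[-0.09,0.435,0],[-0.09,0.435,0],[-0.09,0.435,0],[-0.09,0.435,0],[-0.09,0.435,0],[-0.09,0.435,0],[-0.09,0.435,0],[-0.09,0.435,0]],"jaw":[-0.1,-0.1,-0.1,-0.1,-0.1,-0.1,-0.1,-0.1,-0.1,-0.1]}'
python3 - <<'E'
from h import *
from scipy.spatial.transform import Rotation as R
for n in('wrist','scene','side'): c=snap(n,n+'2.png')
s=monitor.state();print(s['joints'].round(2),s['tcp_pos'],R.from_rotvec(s['ee_rot']).as_matrix().round(3),s['time_s'])
a=load('wrist2.png')['frame'];b=load('side2.png')['frame'][310:460,200:400]
cv2.imwrite('pics/v2.png',np.hstack([cv2.resize(a,(400,300)),cv2.resize(b,(400,300))])[:,:,::-1])
E
```

```text
time_s: 2.28
tcp_pos: [558.8, -275.3, 91.5]
ee_rot: [1.969, -1.604, -0.581]
ft_force: [-0.9, -0.1, 1.3]
grip_width: 48.5
[ 0.04  0.96  0.37  1.2   0.05  1.62 -1.03] [ 559.46011801 -275.37209201   92.63641739] [[ 0.202 -0.754 -0.626]
 [-0.979 -0.154 -0.131]
 [ 0.002  0.639 -0.769]] 2.4333
```

View pics/v2.png

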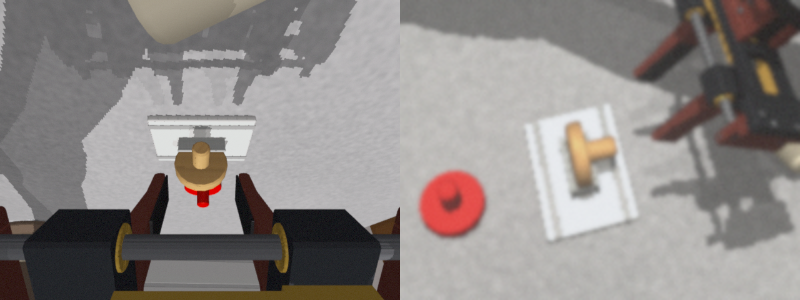

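Run:
```python
from h import *
c=load('wrist2.png');cv2.imwrite('pics/w2c.png',cv2.resize(c['frame'][210:340,260:380,::-1],(720,600)[:2],interpolation=cv2.INTER_CUBIC)[:,:,:])
```

```text
(no output)
```

View pics/w2c.png

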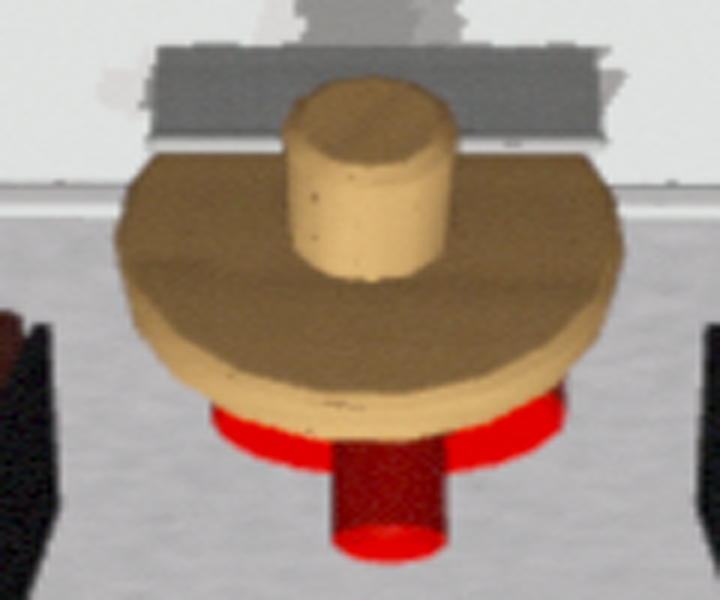

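Run:
```python
from h import *
c=load('wrist2.png');w=load('w1.png');s=load('scene0.png');d=load('side0.png')
print('top of tip',tri([(c,321.7,245.8),(w,324.9,92)]))
print('top of junction',tri([(c,321.7,210+279/4.615),(w,324.9,124.5)]))
print('tip centre',tri([(c,321.7,236.4),(s,172.4,277.6),(d,306.6,383.4)]))
print('all', tri([(c,321.7,236.4),(s,172.4,277.6)]),tri([(c,321.7,236.4),(d,306.6,383.4)]))
print(proj(c,[558.8,-275,91.5]))
```

```text
top of tip (array([ 524.3294936 , -281.26634372,   42.07460596]), [np.float64(0.6432291577594349), np.float64(0.4654502496746681)])
top of junction (array([ 499.36178304, -286.48286036,   44.83532873]), [np.float64(0.4573097291342431), np.float64(0.3538134792036699)])
tip centre (array([ 524.27552004, -284.27846325,   35.89893134]), [np.float64(4.446300271336904), np.float64(1.4948280450079217), np.float64(0.5983075081879039)])
all (array([ 518.35333296, -285.13515664,   30.25544709]), [np.float64(3.744934825865094), np.float64(1.0662300978557224)]) (array([ 524.71831495, -282.39206124,   35.05251042]), [np.float64(1.505158011361514), np.float64(0.5364729921624936)])
[322.52122508 298.29201061]
```

```bash
python3 -m jog '{"xyz":[[-0.025,-0.005,-0.03],[-0.05,-0.01,-0.061],[-0.075,-0.0155,-0.091],[-0.1,-0.02,-0.121],[-0.115,-0.0235,-0.138],[-0.126,-0.026,-0.153],[-0.126,-0.026,-0.153],[-0.126,-0.026,-0.153]],"rotation":[[0,0,0],[0,0,0],[0,0,0],[0,0,0],[0,0,0],[0,0,0],[0,0,0],[0,0,0]],"jaw":[-0.1,-0.1,-0.1,-0.1,-0.1,-0.1,-0.1,-0.1]}'
python3 - <<'E'
from h import *
for n in('wrist','side'): c=snap(n,n+'3.png')
s=monitor.state();print(s['joints'].round(2),s['tcp_pos'],s['ft_force'],s['time_s'])
a=load('wrist3.png')['frame'];b=load('side3.png')['frame'][340:430,240:360]
cv2.imwrite('pics/v3.png',np.hstack([cv2.resize(a,(400,300)),cv2.resize(b,(400,300))])[:,:,::-1])
E
```

```text
time_s: 3.1
tcp_pos: [508.7, -284.9, 29.0]
ee_rot: [1.97, -1.604, -0.582]
ft_force: [0.4, 0.3, 0.1]
grip_width: 48.4
[ 0.05  0.96  0.36  1.37  0.05  1.45 -1.04] [ 509.23755044 -284.82391259   29.02282384] [ 0.52015057 -0.14618392 -0.08173281] 3.2
```

View pics/v3.png

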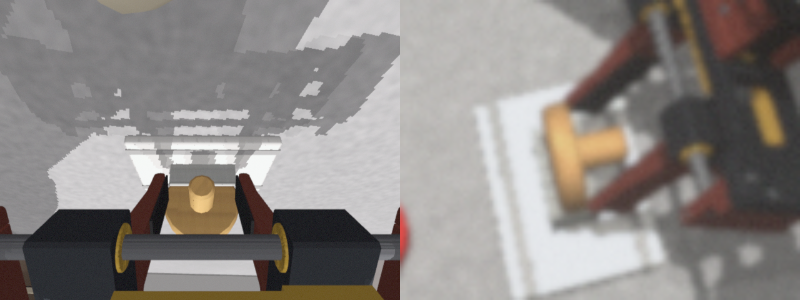

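The knob (wrist half-scale (201,193)) sits centred between the fingers, with no contact force. Closing.

```bash
python3 -m jog '{"xyz":[[0,0,0],[0,0,0],[0,0,0],[0,0,0],[0,0,0],[0,0,0],[0,0,0],[0,0,0]],"rotation":[[0,0,0],[0,0,0],[0,0,0],[0,0,0],[0,0,0],[0,0,0],[0,0,0],[0,0,0]],"jaw":[1,1,1,1,1,1,1,1]}' 30
```

```text
time_s: 3.87
tcp_pos: [508.2, -284.8, 28.3]
ee_rot: [1.969, -1.603, -0.583]
ft_force: [0.3, 0.5, 0.4]
grip_width: 17.1
```

```bash
python3 -m jog '{"xyz":[[0,0,0.03],[0,0,0.06],[0,0,0.1],[0,0,0.15],[0,0,0.2],[0,0,0.26],[0,0,0.3],[0,0,0.3]],"rotation":[[0,0,0],[0,0,0],[0,0,0],[0,0,0],[0,0,0],[0,0,0],[0,0,0],[0,0,0]],"jaw":[1,1,1,1,1,1,1,1]}'
python3 - <<'E'
from h import *
for n in('wrist','side'): c=snap(n,n+'4.png')
s=monitor.state();print(s['joints'].round(2),s['tcp_pos'],s['ft_force'],s['grip_width'],s['time_s'])
a=load('wrist4.png')['frame'];b=load('side4.png')['frame'][280:430,220:420]
cv2.imwrite('pics/v4.png',np.hstack([cv2.resize(a,(400,300)),cv2.resize(b,(400,300))])[:,:,::-1])
E
```

```text
time_s: 4.53
tcp_pos: [509.7, -285.9, 153.1]
ee_rot: [1.971, -1.607, -0.576]
ft_force: [0.2, -0.1, -0.0]
grip_width: 17.0
[ 0.03  0.82  0.39  1.33  0.09  1.62 -1.  ] [ 508.53436932 -284.87992181  149.19449333] [ 0.33375306  0.21881511 -0.71347861] 17.233479720427805 4.6333
```

View pics/v4.png

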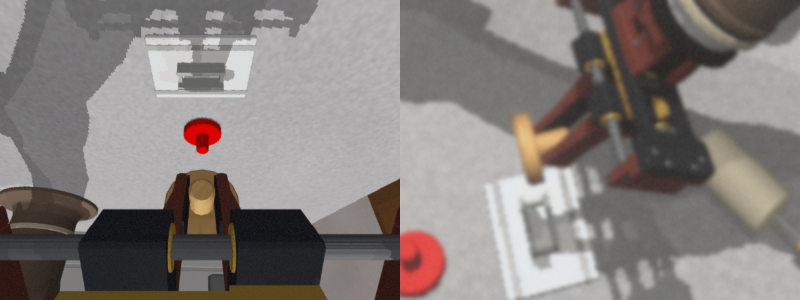

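```bash
python3 -m jog '{"xyz":[[0,0.1,0.05],[0,0.2,0.05],[0.02,0.3,0.05],[0.05,0.4,0.05],[0.08,0.5,0.05],[0.12,0.565,0.05],[0.16,0.565,0.05],[0.16,0.565,0.05],[0.16,0.565,0.05],[0.16,0.565,0.05],[0.16,0.565,0.05],[0.16,0.565,0.05],[0.16,0.565,0.05],[0.16,0.565,0],[0.16,0.565,-0.08],[0.16,0.565,-0.16],[0.16,0.565,-0.16],[0.16,0.565,-0.16]],"rotation":[[0.0156,-0.075,0],[0.031,-0.15,0],[0.047,-0.225,0],[0.062,-0.3,0],[0.078,-0.375,0],[0.093,-0.45,0],[0.109,-0.525,0],[0.124,-0.6,0],[0.14,-0.675,0],[0.155,-0.75,0],[0.171,-0.825,0],[0.187,-0.9,0],[0.203,-0.979,0],[0.203,-0.979,0],[0.203,-0.979,0],[0.203,-0.979,0],[0.203,-0.979,0],[0.203,-0.979,0]],"jaw":[1,1,1,1,1,1,1,1,1,1,1,1,1,1,1,1,1,1]}'
python3 - <<'E'
from h import *
from scipy.spatial.transform import Rotation as R
for n in('wrist','side','scene'): c=snap(n,n+'5.png')
s=monitor.state();print(s['joints'].round(2),s['tcp_pos'],R.from_rotvec(s['ee_rot']).as_matrix().round(3),s['ft_force'],s['grip_width'],s['time_s'])
a=load('scene5.png')['frame'][150:330,180:420];b=load('side5.png')['frame'][130:370,200:520]
cv2.imwrite('pics/v5.png',np.hstack([cv2.resize(a,(400,300)),cv2.resize(b,(400,300))])[:,:,::-1])
E
```

```text
time_s: 6.13
tcp_pos: [575.3, -90.9, 164.9]
ee_rot: [-1.957, 1.536, -0.512]
ft_force: [1.6, -0.3, -1.3]
grip_width: 17.3
[ 1.13  0.38 -0.93  2.24 -1.03  0.13 -0.02] [574.73065972 -95.18964031 164.27977572] [[ 0.25  -0.739  0.626]
 [-0.966 -0.15   0.209]
 [-0.06  -0.657 -0.752]] [ 0.23995276  0.6094924  -0.45484981] 17.37904569201877 6.2833
```

View pics/v5.png

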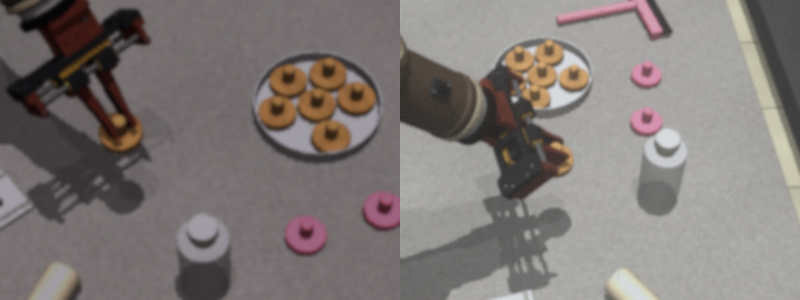

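View pics/wrist5.png

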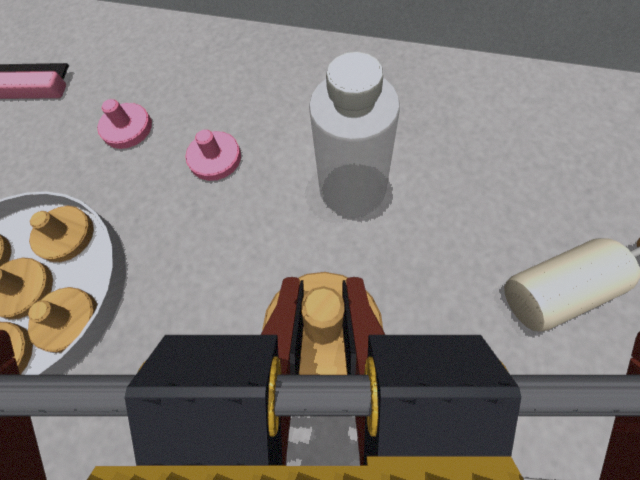

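The arm hit its wrist limits (j5=-1.03, j6=0.13), so it can't lean that way. The lid is still held. Instead I'll spin the tool half a turn about its own axis while it leans outward, which puts the knob up with the fingers pointing back toward the robot.

```bash
cat > plan.py <<'E'
from h import *
from scipy.spatial.transform import Rotation as R
Q=np.pi/2
Rpick=R.from_rotvec(np.array([-.09,.435,0])*Q)*R.from_rotvec([0,0,-.87*Q])*R.from_matrix(np.diag([1.,-1,-1]))
yaw=np.radians(11.7); ktool=Rpick.inv().apply([np.cos(yaw),np.sin(yaw),0])
Rflip=R.from_rotvec(np.array([.203,-.979,0])*Q)*Rpick   # k up, leaning inward
def place(psi): # yaw extra
    return R.from_rotvec([0,0,psi])*Rflip
E
python3 - <<'E'
from plan import *
print('k up',Rflip.apply(ktool).round(3), 't',Rflip.apply([0,0,1]).round(3))
Rt=place(np.radians(180-11.7-14)) # t toward base at azimuth of (430,-110): -14deg
print('target t',Rt.apply([0,0,1]).round(3),'jaw',Rt.apply([1,0,0]).round(3))
print('pick->target in tool rotvec deg',np.degrees((Rpick.inv()*Rt).as_rotvec()).round(1))
s=load('scene0.png');print('squeegee handle end',onz(s,433,202,10))
c=monitor.state();print(np.degrees((R.from_rotvec(c['ee_rot'])*Rflip.inv()).as_rotvec()))
# return rows: commanded = presumably?
E
```

```text
k up [ 0. -0.  1.] t [ 0.75   0.156 -0.643]
target t [-0.743  0.185 -0.643] jaw [ 0.242  0.97  -0.   ]
pick->target in tool rotvec deg [  25.7  -14.  -159.2]
squeegee handle end [599.49201295 351.9469394   10.        ]
[1.33356337 9.40786567 3.04219755]
```

```bash
python3 - <<'E'
from plan import *
c=monitor.state();print(c['tcp_pos'],((Rpick*R.from_rotvec(c['ee_rot']).inv()).as_rotvec()/Q).round(3))
E
python3 -m jog '{"xyz":[[0,-0.05,0.05],[0,-0.05,0.05],[0,-0.05,0.05]],"rotation":[[-0.04,0.18,0],[-0.04,0.18,0],[-0.04,0.18,0]],"jaw":[1,1,1]}'
python3 - <<'E'
from plan import *
c=monitor.state();print(c['joints'].round(2),c['tcp_pos'],((Rpick*R.from_rotvec(c['ee_rot']).inv()).as_rotvec()/Q).round(3))
E
```

```text
[574.73065972 -95.18964031 164.27977572] [-0.235  0.87   0.001]
time_s: 6.53
tcp_pos: [578.4, -99.6, 171.1]
ee_rot: [-2.052, 1.597, -0.397]
ft_force: [1.0, 0.2, -2.1]
grip_width: 17.1
[ 0.69  0.26 -0.44  2.15 -0.74  0.37 -0.39] [578.41367621 -99.58580769 171.05816736] [-0.233  0.785 -0.005]
```

```bash
python3 -m jog '{"xyz":[[-0.01,-0.03,0.02],[-0.02,-0.06,0.04],[-0.03,-0.09,0.06],[-0.04,-0.12,0.08],[-0.05,-0.15,0.1],[-0.06,-0.18,0.1],[-0.07,-0.2,0.1],[-0.08,-0.2,0.1],[-0.1,-0.2,0.1],[-0.1,-0.2,0.1],[-0.1,-0.2,0.1],[-0.1,-0.2,0.1],[-0.1,-0.2,0.1]],"rotation":[[-0.02,0.075,0],[-0.04,0.15,0],[-0.06,0.225,0],[-0.08,0.3,0],[-0.1,0.375,0],[-0.12,0.45,0],[-0.14,0.525,0],[-0.16,0.6,0],[-0.18,0.675,0],[-0.2,0.75,0],[-0.22,0.785,0],[-0.23,0.785,0],[-0.23,0.785,0]],"jaw":[1,1,1,1,1,1,1,1,1,1,1,1,1]}'
python3 - <<'E'
from plan import *
c=monitor.state();print(c['joints'].round(2),c['tcp_pos'],((Rpick*R.from_rotvec(c['ee_rot']).inv()).as_rotvec()/Q).round(3),c['grip_width'])
E
```

```text
time_s: 7.62
tcp_pos: [541.1, -176.1, 210.1]
ee_rot: [1.986, -1.59, -0.583]
ft_force: [0.5, -0.1, -0.5]
grip_width: 17.3
[ 0.08  0.75  0.04  1.25  0.19  1.8  -1.25] [ 541.13398784 -176.09349087  210.09133343] [-0.005  0.002 -0.009] 17.344410955633766
```

Run:
```python
from plan import *
c=monitor.state();Rn=R.from_rotvec(c['ee_rot']);Rt=place(np.radians(180-11.7-14))
v=(Rt*Rn.inv()).as_rotvec()/Q;print(v.round(3), (v/24).round(4))
for f in(.25,.5,.75):
    print(f,(R.from_rotvec(v*Q*f)*Rn).apply([0,0,1]).round(2))
```

```text
[ 1.279 -0.021  1.251] [ 0.0533 -0.0009  0.0521]
0.25 [-0.58 -0.03 -0.82]
0.5 [-0.59  0.1  -0.8 ]
0.75 [-0.66  0.18 -0.73]
```

```bash
python3 -m jog '{"xyz":[[-0.012,0.006,-0.01],[-0.025,0.012,-0.02],[-0.037,0.02,-0.03],[-0.05,0.025,-0.04],[-0.062,0.03,-0.05],[-0.075,0.037,-0.06],[-0.09,0.045,-0.075],[-0.1,0.05,-0.085],[-0.112,0.055,-0.095],[-0.125,0.062,-0.105],[-0.14,0.07,-0.115],[-0.15,0.075,-0.125],[-0.15,0.075,-0.125],[-0.15,0.075,-0.125]],"rotation":[[0.053,-0.001,0.052],[0.107,-0.002,0.104],[0.16,-0.003,0.156],[0.213,-0.004,0.208],[0.266,-0.004,0.26],[0.32,-0.005,0.313],[0.373,-0.006,0.365],[0.426,-0.007,0.417],[0.48,-0.008,0.469],[0.533,-0.009,0.521],[0.586,-0.01,0.573],[0.64,-0.01,0.626],[0.64,-0.01,0.626],[0.64,-0.01,0.626]],"jaw":[1,1,1,1,1,1,1,1,1,1,1,1,1,1]}'
python3 - <<'E'
from plan import *
c=monitor.state();Rn=R.from_rotvec(c['ee_rot']);Rt=place(np.radians(180-11.7-14))
v=(Rt*Rn.inv()).as_rotvec()/Q;print(v.round(3), (v/12).round(4),c['joints'].round(2),c['tcp_pos'])
E
```

```text
time_s: 8.78
tcp_pos: [480.0, -150.9, 163.7]
ee_rot: [-2.898, 0.073, 0.956]
ft_force: [0.7, 0.1, -0.7]
grip_width: 16.9
[ 0.644 -0.013  0.629] [ 0.0537 -0.0011  0.0524] [ 0.41  0.71 -0.35  1.45  0.17  1.67 -0.02] [ 479.99697179 -150.88679491  163.65356673]
```

```bash
python3 -m jog '{"xyz":[[-0.012,0.008,-0.01],[-0.024,0.016,-0.02],[-0.036,0.024,-0.03],[-0.048,0.032,-0.04],[-0.06,0.04,-0.05],[-0.072,0.048,-0.06],[-0.084,0.055,-0.07],[-0.096,0.063,-0.08],[-0.108,0.071,-0.1],[-0.12,0.08,-0.12],[-0.132,0.087,-0.15],[-0.144,0.09,-0.18],[-0.144,0.09,-0.19],[-0.144,0.09,-0.19],[-0.144,0.09,-0.19]],"rotation":[[0.054,-0.001,0.052],[0.107,-0.002,0.105],[0.161,-0.003,0.157],[0.215,-0.004,0.21],[0.268,-0.005,0.262],[0.322,-0.006,0.314],[0.376,-0.008,0.367],[0.43,-0.009,0.419],[0.483,-0.01,0.472],[0.537,-0.011,0.524],[0.59,-0.012,0.576],[0.644,-0.013,0.629],[0.644,-0.013,0.629],[0.644,-0.013,0.629],[0.644,-0.013,0.629]],"jaw":[1,1,1,1,1,1,1,1,1,1,1,1,1,1,1]}'
python3 - <<'E'
from plan import *
for n in('wrist','side','scene'): c=snap(n,n+'6.png')
c=monitor.state();Rn=R.from_rotvec(c['ee_rot']);Rt=place(np.radians(180-11.7-14))
v=(Rt*Rn.inv()).as_rotvec()/Q;print(v.round(3),c['joints'].round(2),c['tcp_pos'],'k',Rn.apply(ktool))
a=load('wrist6.png')['frame'];b=load('side6.png')['frame'][200:350,170:370]
cv2.imwrite('pics/v6.png',np.hstack([cv2.resize(a,(400,300)),cv2.resize(b,(400,300))])[:,:,::-1])
E
```

```text
time_s: 10.03
tcp_pos: [423.0, -114.4, 86.8]
ee_rot: [-1.866, -1.461, 0.684]
ft_force: [0.6, 0.1, -0.4]
grip_width: 17.5
[ 0.001  0.001 -0.003] [ 0.61  0.96 -0.71  1.5   0.3   1.73  1.13] [ 423.16813439 -114.50563888   87.09760803] k [-0.00147134  0.00193751  0.99999704]
```

View pics/v6.png

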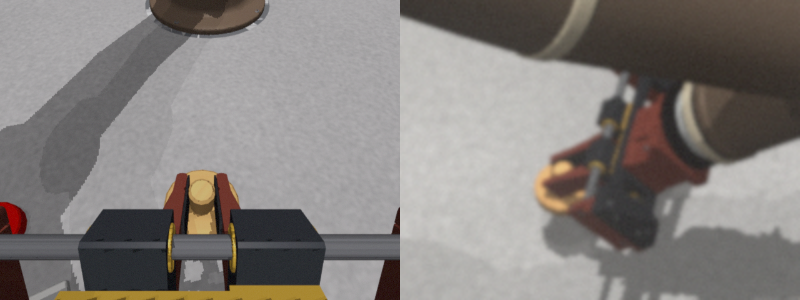

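View pics/scene6.png

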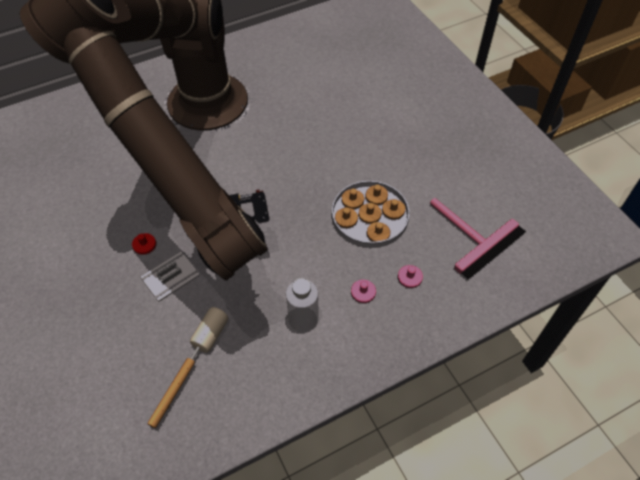

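```bash
python3 -m jog '{"xyz":[[0,0,-0.04],[0,0,-0.08],[0,0,-0.12],[0,0,-0.14],[0,0,-0.145],[0,0,-0.145],[0,0,-0.145]],"rotation":[[0,0,0],[0,0,0],[0,0,0],[0,0,0],[0,0,0],[0,0,0],[0,0,0]],"jaw":[1,1,1,1,1,1,1]}'
python3 - <<'E'
from plan import *
for n in('wrist','side'): c=snap(n,n+'7.png')
c=monitor.state();Rn=R.from_rotvec(c['ee_rot']);print(c['joints'].round(2),c['tcp_pos'],'k',Rn.apply(ktool),c['ft_force'])
a=load('wrist7.png')['frame'];b=load('side7.png')['frame'][240:340,200:333]
cv2.imwrite('pics/v7.png',np.hstack([cv2.resize(a,(400,300)),cv2.resize(b,(400,300))])[:,:,::-1])
E
```

```text
time_s: 10.77
tcp_pos: [422.4, -114.1, 28.1]
ee_rot: [-1.859, -1.464, 0.682]
ft_force: [0.4, 0.8, 0.1]
grip_width: 16.9
[ 0.6   1.04 -0.69  1.5   0.34  1.66  1.13] [ 422.74695153 -114.29663713   28.54990963] k [-3.05655586e-04 -1.30899277e-03  9.99999097e-01] [-0.16606547 -0.28163438 -0.9396423 ]
```

View pics/v7.png

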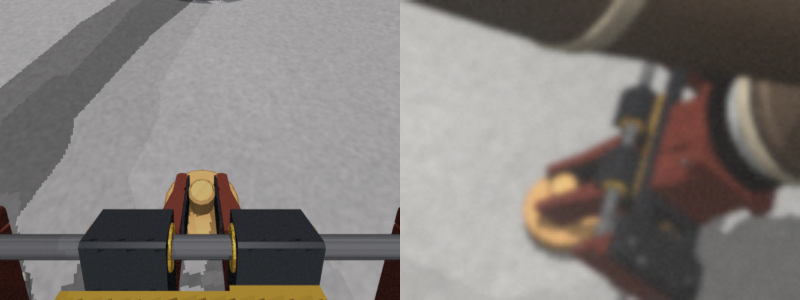

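Down gently in 1 mm steps.

```bash
python3 -m jog '{"xyz":[[0,0,-0.0025],[0,0,-0.005],[0,0,-0.0075],[0,0,-0.01],[0,0,-0.01]],"rotation":[[0,0,0],[0,0,0],[0,0,0],[0,0,0],[0,0,0]],"jaw":[1,1,1,1,1]}'
```

```text
time_s: 11.28
tcp_pos: [422.4, -114.4, 24.0]
ee_rot: [-1.859, -1.464, 0.682]
ft_force: [0.2, 0.2, 0.5]
grip_width: 17.5
```

```bash
python3 -m jog '{"xyz":[[0,0,-0.0012],[0,0,-0.0025],[0,0,-0.0025],[0,0,-0.0025]],"rotation":[[0,0,0],[0,0,0],[0,0,0],[0,0,0]],"jaw":[1,1,1,1]}'
```

```text
time_s: 11.62
tcp_pos: [422.2, -114.3, 23.6]
ee_rot: [-1.859, -1.464, 0.683]
ft_force: [-1.7, -1.1, 4.7]
grip_width: 17.2
```

Contact came at the expected height (4.7 N). I'll release, then back out along the fingers.

```bash
python3 -m jog '{"xyz":[[0,0,0],[0,0,0],[0,0,0],[0,0,0],[0,0,0],[0,0,0]],"rotation":[[0,0,0],[0,0,0],[0,0,0],[0,0,0],[0,0,0],[0,0,0]],"jaw":[-0.1,-0.1,-0.1,-0.1,-0.1,-0.1]}'
python3 -m jog '{"xyz":[[0.01,-0.002,0.01],[0.03,-0.007,0.026],[0.06,-0.015,0.052],[0.1,-0.025,0.087],[0.15,-0.037,0.15],[0.18,-0.045,0.2],[0.18,-0.045,0.25],[0.18,-0.045,0.25],[0.18,-0.045,0.25]],"rotation":[[0,0,0],[0,0,0],[0,0,0],[0,0,0],[0,0,0],[0,0,0],[0,0,0],[0,0,0],[0,0,0]],"jaw":[-0.1,-0.1,-0.1,-0.1,-0.1,-0.1,-0.1,-0.1,-0.1]}'
python3 - <<'E'
from plan import *
for n in('wrist','side'): c=snap(n,n+'8.png')
c=monitor.state();Rn=R.from_rotvec(c['ee_rot']);print(c['joints'].round(2),c['tcp_pos'],c['time_s'])
Rd=R.from_rotvec([0,0,0.5*0])*R.from_matrix(np.diag([-1.,1,-1]))
a=load('wrist8.png')['frame'];b=load('side8.png')['frame'][200:350,170:370]
cv2.imwrite('pics/v8.png',np.hstack([cv2.resize(a,(400,300)),cv2.resize(b,(400,300))])[:,:,::-1])
E
```

```text
time_s: 12.12
tcp_pos: [422.5, -114.4, 23.0]
ee_rot: [-1.86, -1.464, 0.682]
ft_force: [0.3, 0.1, 0.0]
grip_width: 48.5
time_s: 12.87
tcp_pos: [495.7, -132.4, 124.7]
ee_rot: [-1.863, -1.467, 0.684]
ft_force: [-0.6, -0.1, -0.8]
grip_width: 48.7
[ 0.4   0.93 -0.39  1.27  0.15  1.85  1.33] [ 494.3477354  -131.20249014  123.11759905] 12.9667
```

View pics/v8.png

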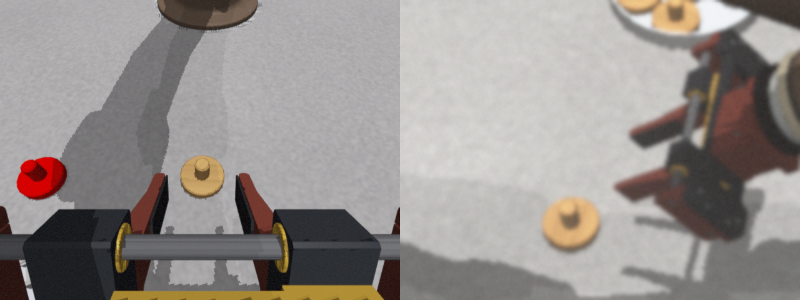

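The spare lies flat, knob up, at side (284,311), and the fingers are clear of it. Next: tool vertical, and up over the tin.

```bash
python3 -m jog '{"xyz":[[0,0.02,0.1],[0,0.05,0.2],[0,0.1,0.3],[0.03,0.2,0.44],[0.07,0.3,0.44],[0.12,0.4,0.44],[0.17,0.5,0.44],[0.22,0.6,0.44],[0.3,0.7,0.44],[0.354,0.772,0.44],[0.354,0.772,0.44],[0.354,0.772,0.44],[0.354,0.772,0.44],[0.354,0.772,0.44],[0.354,0.772,0.44]],"rotation":[[-0.019,-0.077,0],[-0.038,-0.154,0],[-0.057,-0.231,0],[-0.076,-0.308,0],[-0.095,-0.385,0],[-0.114,-0.462,0],[-0.134,-0.539,0],[-0.134,-0.539,0],[-0.134,-0.539,0],[-0.134,-0.539,0],[-0.134,-0.539,0],[-0.134,-0.539,0],[-0.134,-0.539,0],[-0.134,-0.539,0],[-0.134,-0.539,0]],"jaw":[0.2,0.2,0.2,0.2,0.2,0.2,0.2,0.2,0.2,0.2,0.2,0.2,0.2,0.2,0.2]}'
python3 - <<'E'
from plan import *
for n in('wrist','side','scene'): c=snap(n,n+'9.png')
c=monitor.state();Rn=R.from_rotvec(c['ee_rot']);print(c['joints'].round(2),c['tcp_pos'],c['time_s'],Rn.as_matrix().round(3))
E
```

```text
time_s: 14.22
tcp_pos: [635.5, 175.1, 298.5]
ee_rot: [2.47, 1.939, -0.009]
ft_force: [0.6, -0.2, 0.9]
grip_width: 35.3
[ 0.02  0.48 -0.55  1.37  0.25  1.37  0.79] [635.88490761 174.93548207 299.49552146] 14.3667 [[ 0.238  0.971 -0.002]
 [ 0.971 -0.238 -0.004]
 [-0.005 -0.001 -1.   ]]
```

View pics/wrist9.png

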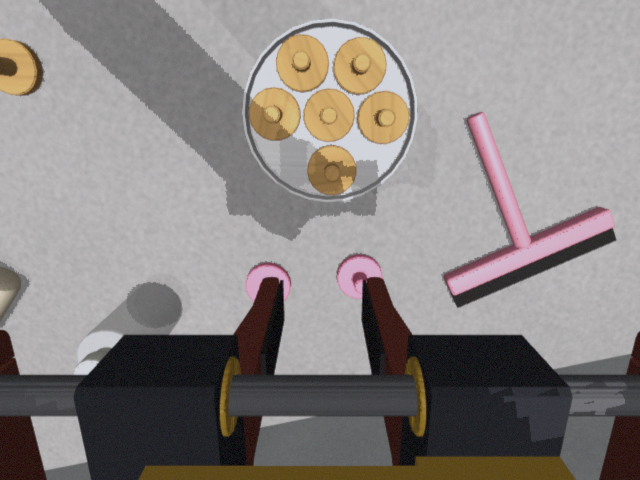

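View pics/scene9.png

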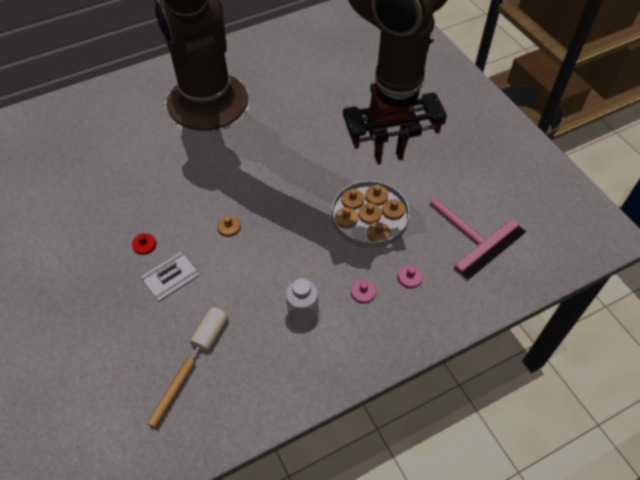

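The wrist view shows the tin at (330,110) and the odd lid at (332,170), with empty floor on both sides of it. I'll measure the discs and the tin rim.

```bash
cat > tin.py <<'E'
from plan import *
def lids(c,ox,oy,w,h,out,S=5,px=None,z=17):
    im=c['frame'][oy:oy+h,ox:ox+w]; g=cv2.resize(im,None,fx=S,fy=S,interpolation=cv2.INTER_CUBIC)
    hsv=cv2.cvtColor(g,cv2.COLOR_RGB2HSV);m=(((hsv[...,0]>8)&(hsv[...,0]<28)&(hsv[...,1]>80)&(hsv[...,2]>40))*255).astype(np.uint8)
    m=cv2.medianBlur(m,9)
    # px: approx disc radius (pixels in src)
    cs=cv2.HoughCircles(cv2.GaussianBlur(m,(7,7),0),cv2.HOUGH_GRADIENT,1.5,px*1.7*S,param1=100,param2=12,minRadius=int(px*.9*S),maxRadius=int(px*1.12*S))
    res=[]
    if cs is not None:
        for x,y,r in cs[0]:
            u,v=ox+(x+.5)/S-.5,oy+(y+.5)/S-.5; p=onz(c,u,v,z); res.append((u,v,r/S,p)); cv2.circle(g,(int(x),int(y)),int(r),(255,0,0),2)
    k=min(800/g.shape[1],600/g.shape[0],1); cv2.imwrite(out,cv2.resize(g,None,fx=k,fy=k)[:,:,::-1]); return res
E
python3 - <<'E'
from tin import *
c=load('wrist9.png')
r=lids(c,235,10,190,195,'pics/l9.png',4,26)
for u,v,q,p in r: print(round(u,1),round(v,1),round(q,1),p.round(1))
# tin rim: ellipse of outer rim, dark/edge: points of metallic wall by eye
for p in [(243,110),(417,110),(330,20),(330,200)]: print(onz(c,*p,24).round(1))
E
```

```text
331.6 169.6 24.4 [613.  189.4  17. ]
274.6 113.3 26.2 [540.  143.8  17. ]
328.6 113.7 25.0 [554.2 200.   17. ]
382.2 117.8 25.1 [572.  255.1  17. ]
361.6 66.1 28.8 [516.3 244.4  17. ]
300.1 62.7 28.4 [497.9 183.1  17. ]
[529.2 113.1  24. ]
[572.7 291.3  24. ]
[468.1 222.1  24. ]
[644.8 179.9  24. ]
```

View pics/l9.png

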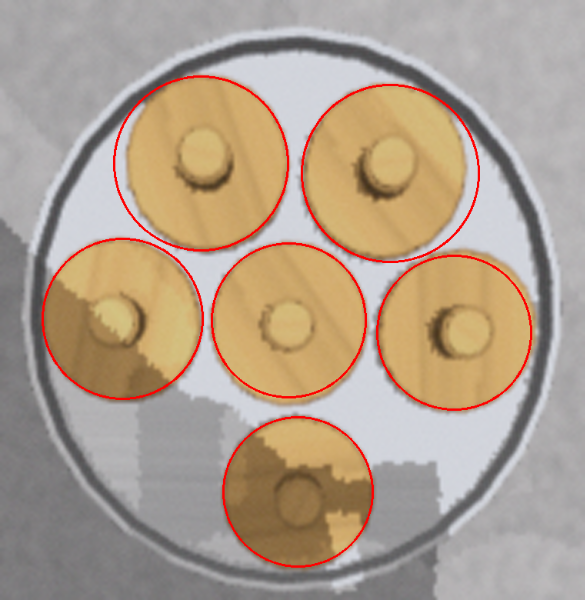

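```bash
cat >> tin.py <<'E'
def comps(c,ox,oy,w,h,out,S=4,z=17,amin=500):
    im=c['frame'][oy:oy+h,ox:ox+w]; g=cv2.resize(im,None,fx=S,fy=S,interpolation=cv2.INTER_CUBIC)
    hsv=cv2.cvtColor(g,cv2.COLOR_RGB2HSV);m=(((hsv[...,0]>8)&(hsv[...,0]<28)&(hsv[...,1]>75)&(hsv[...,2]>40))*255).astype(np.uint8)
    m=cv2.morphologyEx(m,cv2.MORPH_OPEN,cv2.getStructuringElement(cv2.MORPH_ELLIPSE,(9,9)))
    res=[]
    for k in cv2.findContours(m,cv2.RETR_EXTERNAL,cv2.CHAIN_APPROX_NONE)[0]:
        if cv2.contourArea(k)<amin*S*S: continue
        e=cv2.fitEllipse(cv2.convexHull(k)); x,y=e[0];u,v=ox+(x+.5)/S-.5,oy+(y+.5)/S-.5
        res.append((u,v,e[1][0]/S,e[1][1]/S,onz(c,u,v,z))); cv2.ellipse(g,e,(255,0,0),2)
    k=min(800/g.shape[1],600/g.shape[0],1); cv2.imwrite(out,cv2.resize(g,None,fx=k,fy=k)[:,:,::-1]); return res
def rim(c,ox,oy,w,h,z=24,thr=150):
    pass
E
python3 - <<'E'
from tin import *
c=load('wrist9.png')
r=comps(c,235,10,190,195,'pics/l9b.png')
for u,v,a,b,p in r: print(round(u,1),round(v,1),round(a,1),round(b,1),p.round(1))
# dark inner wall band in the upper half: outer edge of rim
g=cv2.cvtColor(c['frame'],cv2.COLOR_RGB2GRAY)
cv2.imwrite('pics/l9g.png',cv2.resize(g[10:205,235:425],None,fx=3,fy=3,interpolation=cv2.INTER_CUBIC))
E
```

```text
331.3 169.7 48.8 49.4 [613.1 189.1  17. ]
382.8 117.0 50.8 53.2 [571.3 255.9  17. ]
328.5 114.7 50.6 52.6 [555.1 199.7  17. ]
274.0 113.6 50.7 53.1 [540.1 143.1  17. ]
359.5 65.1 52.2 57.7 [514.9 242.5  17. ]
301.9 62.5 52.3 57.7 [498.2 185.   17. ]
```

View pics/l9b.png

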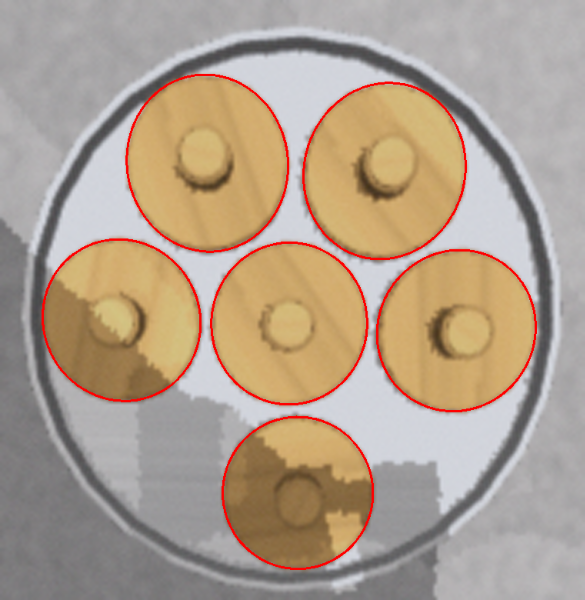

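Ellipse fits: the odd lid is at -10.4° around the middle one, and the neighbours are at 74°, 133°, -165.5° and -105°. The free places are therefore about +14° and -45°. I'll move the odd lid to +14° and put the spare at -45°. First, a descent above the odd knob to check centring.

```bash
python3 -m jog '{"xyz":[[-0.0527,0.032,-0.1],[-0.0527,0.032,-0.2],[-0.0527,0.032,-0.3],[-0.0527,0.032,-0.4],[-0.0527,0.032,-0.5],[-0.0527,0.032,-0.575],[-0.0527,0.032,-0.575],[-0.0527,0.032,-0.575],[-0.0527,0.032,-0.575]],"rotation":[[0,0,0],[0,0,0],[0,0,0],[0,0,0],[0,0,0],[0,0,0],[0,0,0],[0,0,0],[0,0,0]],"jaw":[0.2,0.2,0.2,0.2,0.2,0.2,0.2,0.2,0.2]}'
python3 - <<'E'
from plan import *
for n in('wrist','side','scene'): c=snap(n,n+'10.png')
c=monitor.state();Rn=R.from_rotvec(c['ee_rot']);print(c['joints'].round(2),c['tcp_pos'],c['time_s'],np.degrees(np.arccos(-Rn.as_matrix()[2,2])))
w=load('wrist10.png');print(proj(w,c['tcp_pos']),proj(w,c['tcp_pos']-[0,0,27]),proj(w,c['tcp_pos']-[0,0,53]))
b=load('side10.png')['frame'][140:230,250:370]; a=load('scene10.png')['frame'][170:260,310:430]
cv2.imwrite('pics/v10.png',np.hstack([cv2.resize(a,(400,300)),cv2.resize(b,(400,300))])[:,:,::-1])
E
```

```text
time_s: 15.12
tcp_pos: [616.2, 189.6, 71.5]
ee_rot: [2.469, 1.939, -0.002]
ft_force: [-0.3, 0.5, 0.7]
grip_width: 35.2
[-0.03  0.65 -0.5   1.66  0.38  0.93  0.66] [616.49133746 189.77545002  71.94824855] 15.2667 0.1794855140776094
[323.42865953 304.00246111] [323.43403529 280.27743143] [323.43806168 262.50760648]
```

View pics/wrist10.png

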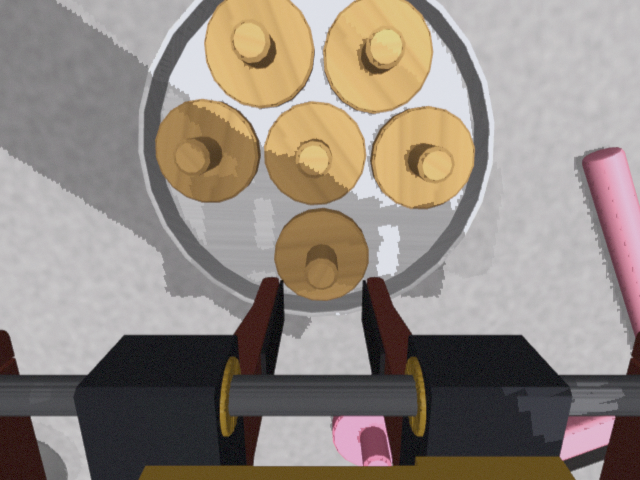

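View pics/v10.png

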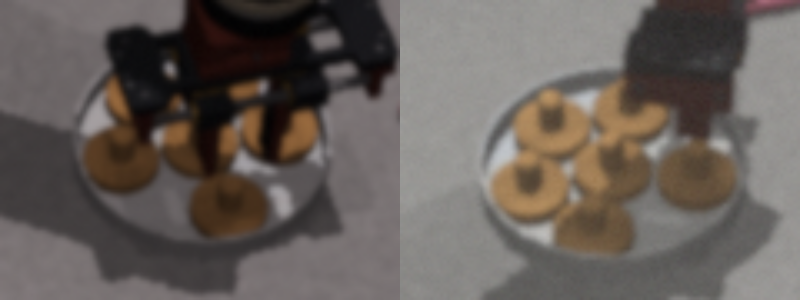

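The odd knob (wrist (321,272)) is centred sideways between the fingers (about 323) and sits 4 mm nearer the robot than the TCP. I'll correct that, descend and grip.

```bash
python3 -m jog '{"xyz":[[-0.009,0,-0.02],[-0.009,0,-0.05],[-0.009,0,-0.08],[-0.009,0,-0.105],[-0.009,0,-0.11],[-0.009,0,-0.11],[-0.009,0,-0.11]],"rotation":[[0,0,0],[0,0,0],[0,0,0],[0,0,0],[0,0,0],[0,0,0],[0,0,0]],"jaw":[0.2,0.2,0.2,0.2,0.2,0.2,0.2]}'
python3 -m jog '{"xyz":[[0,0,0],[0,0,0],[0,0,0],[0,0,0],[0,0,0],[0,0,0]],"rotation":[[0,0,0],[0,0,0],[0,0,0],[0,0,0],[0,0,0],[0,0,0]],"jaw":[1,1,1,1,1,1]}' 15
```

```text
time_s: 15.85
tcp_pos: [611.2, 189.4, 24.7]
ee_rot: [2.469, 1.941, -0.007]
ft_force: [0.8, -0.5, 0.1]
grip_width: 35.2
time_s: 16.35
tcp_pos: [611.7, 189.3, 25.6]
ee_rot: [2.469, 1.94, -0.005]
ft_force: [-0.4, 0.3, 2.8]
grip_width: 17.4
```

```bash
python3 -m jog '{"xyz":[[0.001,0.01,0.001],[0.002,0.02,0.001],[0.002,0.03,0.001],[0.001,0.04,0.001],[0,0.052,0.001],[-0.001,0.063,0.001],[-0.001,0.063,0.001],[-0.001,0.063,0]],"rotation":[[0,0,0],[0,0,0],[0,0,0],[0,0,0],[0,0,0],[0,0,0],[0,0,0],[0,0,0]],"jaw":[1,1,1,1,1,1,1,1]}'
python3 -m jog '{"xyz":[[0,0,0],[0,0,0],[0,0,0],[0,0,0.0],[0,0,0.05],[0,0,0.15],[0,0,0.25],[0.02,-0.07,0.35],[0.04,-0.14,0.45],[0.06,-0.14,0.6],[0.06,-0.14,0.68],[0.06,-0.14,0.68],[0.06,-0.14,0.68]],"rotation":[[0,0,0],[0,0,0],[0,0,0],[0,0,0],[0,0,0],[0,0,0],[0,0,0],[0,0,0],[0,0,0],[0,0,0],[0,0,0],[0,0,0],[0,0,0]],"jaw":[0.2,0.2,0.2,0.2,0.2,0.2,0.2,0.2,0.2,0.2,0.2,0.2,0.2]}'
python3 - <<'E'
from tin import *
for n in('wrist','scene'): snap(n,n+'11.png')
c=load('wrist11.png');s=monitor.state();print(s['tcp_pos'],s['time_s'])
r=comps(c,150,0,350,280,'pics/l11.png',3)
P=np.array([q[4] for q in r]); 
for q in r: print(round(q[0],1),round(q[1],1),round(q[2],1),round(q[3],1),q[4].round(1))
E
```

```text
time_s: 17.02
tcp_pos: [610.7, 216.3, 25.6]
ee_rot: [2.468, 1.943, -0.004]
ft_force: [-1.8, 1.2, 7.9]
grip_width: 17.7
time_s: 18.1
tcp_pos: [637.3, 158.6, 303.5]
ee_rot: [2.468, 1.936, 0.007]
ft_force: [-0.2, 0.1, -0.2]
grip_width: 35.1
[635.15244878 158.27336807 297.71175613] 18.2
366.5 155.0 48.8 49.7 [611.8 215.4  17. ]
395.4 108.9 50.6 53.5 [571.3 255.9  17. ]
341.4 106.7 50.4 52.7 [555.1 199.6  17. ]
287.1 105.7 50.5 53.0 [540.2 143.   17. ]
372.7 57.0 52.1 58.2 [514.8 242.4  17. ]
315.3 54.4 52.3 57.7 [498.2 184.9  17. ]
```

View pics/l11.png

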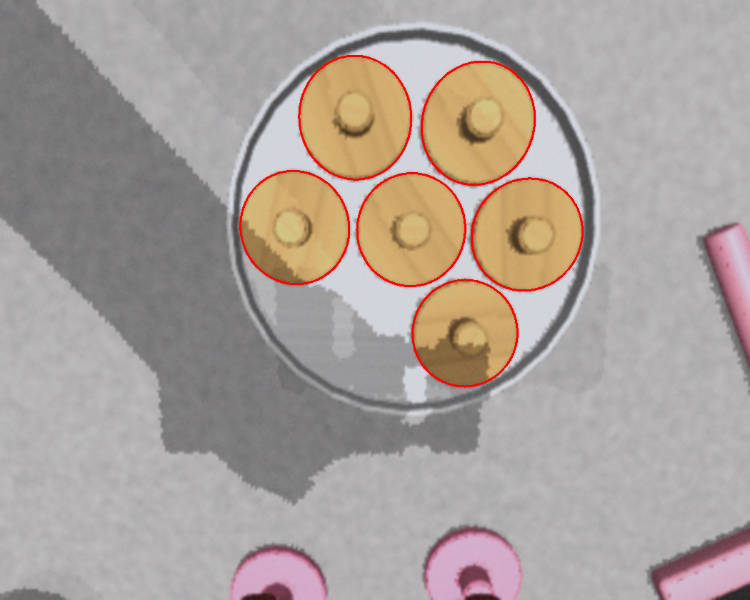

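The odd lid now sits at +15.6° with even gaps, and the free place is at about (597,158) in wrist-camera coordinates. On to the spare.

```bash
python3 -m jog '{"xyz":[[-0.04,-0.09,0],[-0.08,-0.18,0],[-0.12,-0.27,0],[-0.16,-0.36,0],[-0.2,-0.45,0],[-0.24,-0.54,-0.05],[-0.28,-0.63,-0.1],[-0.32,-0.73,-0.15],[-0.325,-0.73,-0.19],[-0.325,-0.73,-0.19],[-0.325,-0.73,-0.19],[-0.325,-0.73,-0.19]],"rotation":[[0,0,0],[0,0,0],[0,0,0],[0,0,0],[0,0,0],[0,0,0],[0,0,0],[0,0,0],[0,0,0],[0,0,0],[0,0,0],[0,0,0]],"jaw":[0.2,0.2,0.2,0.2,0.2,0.2,0.2,0.2,0.2,0.2,0.2,0.2]}'
python3 - <<'E'
from tin import *
for n in('wrist','scene','side'): snap(n,n+'12.png')
c=load('wrist12.png');s=monitor.state();print(s['tcp_pos'],s['joints'].round(2),s['time_s'])
r=comps(c,100,0,440,280,'pics/l12.png',3,z=14)
for q in r: print(round(q[0],1),round(q[1],1),round(q[2],1),round(q[3],1),q[4].round(1))
E
```

```text
time_s: 19.2
tcp_pos: [505.6, -131.7, 221.4]
ee_rot: [2.468, 1.943, -0.005]
ft_force: [0.1, 0.4, 0.2]
grip_width: 34.9
[ 506.12581483 -131.84531052  222.04974584] [ 0.56  0.28 -0.48  1.82  0.15  1.08  1.36] 19.35
320.2 118.8 61.1 63.9 [ 427.7 -115.8   14. ]
```

View pics/l12.png

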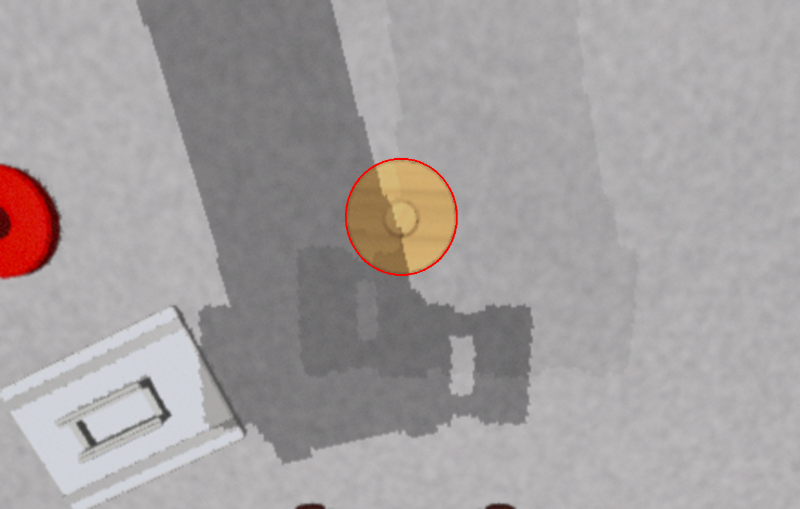

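```bash
python3 -m jog '{"xyz":[[-0.08,0.02,-0.05],[-0.16,0.035,-0.12],[-0.1935,0.041,-0.22],[-0.1935,0.041,-0.32],[-0.1935,0.041,-0.4],[-0.1935,0.041,-0.4],[-0.1935,0.041,-0.4]],"rotation":[[0,0,0],[0,0,0],[0,0,0],[0,0,0],[0,0,0],[0,0,0],[0,0,0]],"jaw":[0.2,0.2,0.2,0.2,0.2,0.2,0.2]}'
python3 - <<'E'
from tin import *
snap('wrist','wrist13.png')
c=load('wrist13.png');s=monitor.state();p=s['tcp_pos'];print(p,s['joints'].round(2),s['time_s'])
print('tcp proj at knob top',proj(c,[p[0],p[1],40]))
cv2.imwrite('pics/w13c.png',cv2.resize(c['frame'][200:350,220:420,::-1],(800,600)))
E
```

```text
time_s: 19.93
tcp_pos: [427.5, -116.0, 61.0]
ee_rot: [-2.468, -1.943, 0.008]
ft_force: [1.2, 0.6, -0.7]
grip_width: 35.1
[ 428.75152743 -116.41657524   62.28008462] [ 0.53  0.37 -0.44  2.15  0.26  0.67  1.23] 19.9833
tcp proj at knob top [322.71096095 286.70315683]
```

View pics/w13c.png

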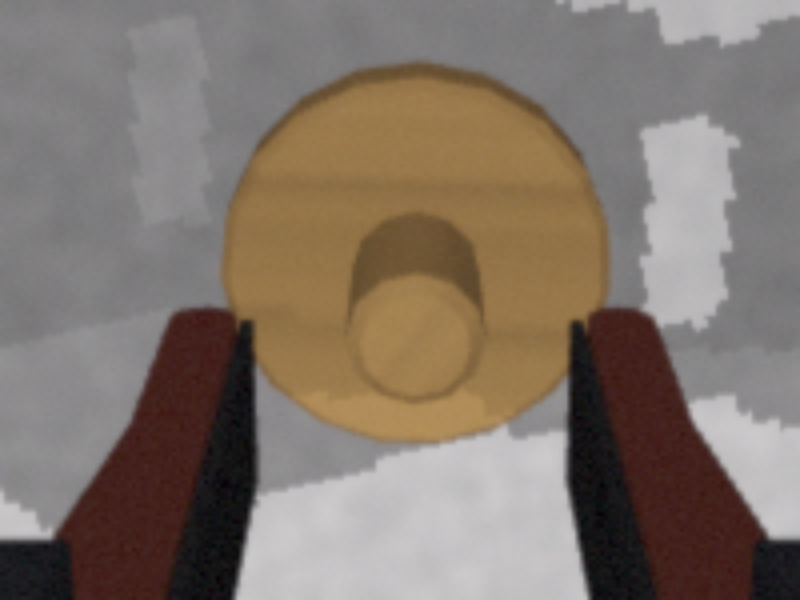

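The knob top at (323.7,284.5) is within about 1 mm of the TCP projection, so I'll descend and grip.

```bash
python3 -m jog '{"xyz":[[0,0,-0.03],[0,0,-0.06],[0,0,-0.09],[0,0,-0.095],[0,0,-0.095],[0,0,-0.095]],"rotation":[[0,0,0],[0,0,0],[0,0,0],[0,0,0],[0,0,0],[0,0,0]],"jaw":[0.2,0.2,0.2,0.2,0.2,0.2]}'
python3 -m jog '{"xyz":[[0,0,0],[0,0,0],[0,0,0],[0,0,0],[0,0,0],[0,0,0]],"rotation":[[0,0,0],[0,0,0],[0,0,0],[0,0,0],[0,0,0],[0,0,0]],"jaw":[1,1,1,1,1,1]}' 20
python3 - <<'E'
from tin import *
s=monitor.state();print(s['tcp_pos'],s['time_s'],s['ft_force'])
E
```

```text
time_s: 20.48
tcp_pos: [428.9, -117.3, 24.8]
ee_rot: [2.467, 1.939, -0.004]
ft_force: [-0.7, 0.5, -0.4]
grip_width: 35.6
time_s: 20.98
tcp_pos: [428.0, -117.3, 23.7]
ee_rot: [2.468, 1.94, -0.006]
ft_force: [-1.5, -1.0, 6.6]
grip_width: 17.2
[ 428.0008257  -117.31612867   23.73219972] 20.9833 [-1.54238968 -0.97044643  6.64604133]
```

```bash
python3 -m jog '{"xyz":[[0,0,0.05],[0,0,0.12],[0.02,0.04,0.2],[0.07,0.12,0.25],[0.12,0.2,0.25],[0.17,0.28,0.25],[0.22,0.36,0.25],[0.27,0.44,0.25],[0.32,0.52,0.25],[0.37,0.6,0.25],[0.424,0.684,0.25],[0.424,0.684,0.18],[0.424,0.684,0.12],[0.424,0.684,0.12],[0.424,0.684,0.12]],"rotation":[[0,0,0],[0,0,0],[0,0,0],[0,0,0],[0,0,0],[0,0,0],[0,0,0],[0,0,0],[0,0,0],[0,0,0],[0,0,0],[0,0,0],[0,0,0],[0,0,0],[0,0,0]],"jaw":[1,1,1,1,1,1,1,1,1,1,1,1,1,1,1]}'
python3 - <<'E'
from tin import *
for n in('wrist','scene','side'): snap(n,n+'14.png')
c=load('wrist14.png');s=monitor.state();p=s['tcp_pos'];print(p,s['time_s'],s['grip_width'])
r=comps(c,0,0,640,330,'pics/l14.png',2,z=17,amin=1500)
for q in r: print(round(q[0],1),round(q[1],1),round(q[2],1),round(q[3],1),q[4].round(1))
b=load('side14.png')['frame'][140:230,250:370]; a=load('scene14.png')['frame'][170:260,310:430]
cv2.imwrite('pics/v14.png',np.hstack([cv2.resize(a,(400,300)),cv2.resize(b,(400,300))])[:,:,::-1])
E
```

```text
time_s: 22.23
tcp_pos: [595.9, 156.0, 70.0]
ee_rot: [2.47, 1.941, -0.012]
ft_force: [0.8, 0.4, 0.4]
grip_width: 17.4
[598.01339078 156.26004407  72.78441862] 22.3833 17.452314910066114
322.0 284.2 103.5 115.9 [609.1 152.   17. ]
428.1 262.5 91.9 96.2 [610.3 214.9  17. ]
489.1 179.1 98.0 108.4 [570.2 255.   17. ]
383.0 175.0 99.5 102.8 [554.5 199.4  17. ]
276.2 172.8 99.6 102.4 [539.7 143.3  17. ]
449.8 78.4 106.1 120.3 [514.4 241.8  17. ]
333.3 72.8 107.9 115.8 [497.8 184.9  17. ]
```

View pics/l14.png

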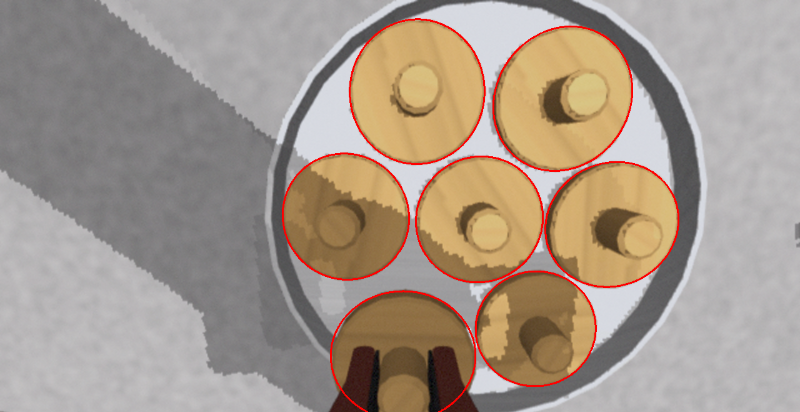

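View pics/v14.png

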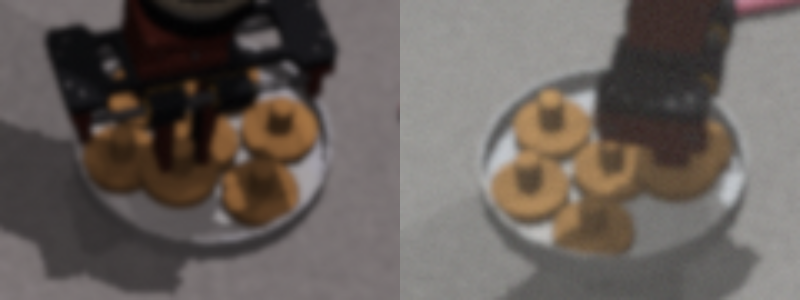

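Run:
```python
from tin import *
c=load('wrist14.png')
hsv=cv2.cvtColor(c['frame'],cv2.COLOR_RGB2HSV);m=((hsv[...,0]>8)&(hsv[...,0]<28)&(hsv[...,1]>75)&(hsv[...,2]>30))
pts=[]
for col in range(272,376,2):
    r=np.where(m[222:300,col])[0]
    # contiguous from below: first wood row after gap
    rr=r[r>0]; 
    col_m=m[222:262,col]; g=np.where(~col_m)[0]
    if len(g): pts.append((col,222+g.max()+1))
pts=np.array(pts);print(pts[::5].tolist())
W=np.array([onz(c,u,v,63)[:2] for u,v in pts])
from scipy.optimize import least_squares
f=lambda q:np.hypot(W[:,0]-q[0],W[:,1]-q[1])-28
s=least_squares(f,[598,156],loss='soft_l1');print(s.x,np.abs(f(s.x)).max(),np.median(np.abs(f(s.x))))
```

```text
[[272, 262], [282, 249], [292, 241], [302, 236], [312, 233], [322, 232], [332, 233], [342, 235], [352, 241], [362, 248], [372, 262]]
[593.15617721 156.38826599] 1.2155757726063037 0.29484001077261013
```

```bash
python3 -m jog '{"xyz":[[0,0,0],[0,0,0],[0,0,-0.01],[0,0,-0.02],[0,0,-0.02],[0,0,-0.02]],"rotation":[[0,0,0],[0,0,0],[0,0,0],[0,0,0],[0,0,0],[0,0,0]],"jaw":[1,1,1,1,1,1]}'
cat > held.py <<'E'
from tin import *
from scipy.optimize import least_squares
import sys
fn=sys.argv[1]; snap('wrist',fn)
s=monitor.state();p=s['tcp_pos'];print(p)
c=load(fn); z=p[2]-9.7
hsv=cv2.cvtColor(c['frame'],cv2.COLOR_RGB2HSV);m=((hsv[...,0]>8)&(hsv[...,0]<28)&(hsv[...,1]>75)&(hsv[...,2]>30))
pts=[]
for col in range(272,376,2):
    g=np.where(~m[222:262,col])[0]
    if len(g): pts.append((col,222+g.max()+1))
W=np.array([onz(c,u,v,z)[:2] for u,v in pts])
f=lambda q:np.hypot(W[:,0]-q[0],W[:,1]-q[1])-28
r=least_squares(f,[598,156],loss='soft_l1');print('held',r.x.round(1),'TCP-lid',(p[:2]-r.x).round(1))
for q in comps(c,0,0,640,330,'pics/l_'+fn,2,z=17,amin=1500): print(q[4].round(1))
K=proj(c,[p[0],p[1],p[2]]);print('tcp px',K)
E
python3 held.py w15.png
```

```text
time_s: 22.88
tcp_pos: [596.8, 156.3, 62.7]
ee_rot: [2.469, 1.94, -0.008]
ft_force: [0.2, 0.1, -0.1]
grip_width: 17.4
[597.00189796 156.36828338  62.9086197 ]
held [594.7 156.6] TCP-lid [ 2.3 -0.2]
[607.3 153.2  17. ]
[610.2 214.9  17. ]
[570.2 255.   17. ]
[554.5 199.5  17. ]
[539.7 143.3  17. ]
[514.4 241.8  17. ]
[497.8 184.9  17. ]
tcp px [323.08235855 303.48395258]
```

View pics/l_w15.png

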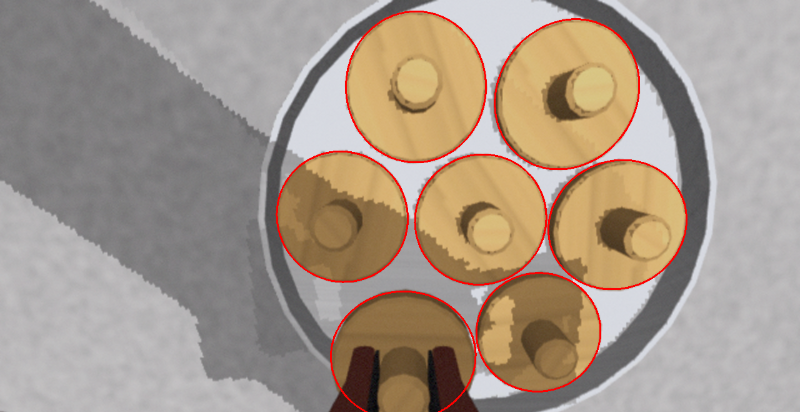

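The dark rim at the top of the held lid is its side wall, which explains the apparent 2.5 mm offset. The kinematic estimate agrees with the target, so I'll lower to just above the neighbours and then ease in.

```bash
python3 -m jog '{"xyz":[[0,0.001,-0.02],[0,0.001,-0.04],[0,0.001,-0.05],[0,0.001,-0.05],[0,0.001,-0.05]],"rotation":[[0,0,0],[0,0,0],[0,0,0],[0,0,0],[0,0,0]],"jaw":[1,1,1,1,1]}'
python3 held.py w16.png
```

```text
time_s: 23.35
tcp_pos: [596.7, 156.8, 42.4]
ee_rot: [2.469, 1.941, -0.008]
ft_force: [0.6, -0.1, -0.3]
grip_width: 17.6
[597.02302393 156.89226551  42.89147937]
held [594.6 157.1] TCP-lid [ 2.5 -0.2]
[598.8 155.8  17. ]
[609.9 214.8  17. ]
[570.  254.8  17. ]
[554.4 199.5  17. ]
[539.6 143.3  17. ]
[514.3 241.7  17. ]
[497.7 185.   17. ]
tcp px [323.16739314 303.93643234]
```

View pics/l_w16.png

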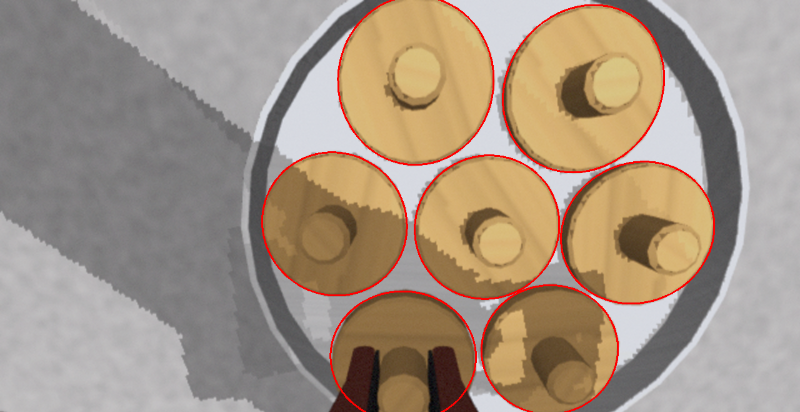

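```bash
python3 -m jog '{"xyz":[[0,0,-0.005],[0,0,-0.01],[0,0,-0.015],[0,0,-0.02],[0,0,-0.02]],"rotation":[[0,0,0],[0,0,0],[0,0,0],[0,0,0],[0,0,0]],"jaw":[1,1,1,1,1]}'
```

```text
time_s: 23.82
tcp_pos: [596.9, 156.7, 34.7]
ee_rot: [2.469, 1.94, -0.007]
ft_force: [0.6, -0.5, 0.2]
grip_width: 17.0
```

```bash
python3 -m jog '{"xyz":[[0,0,-0.004],[0,0,-0.008],[0,0,-0.012],[0,0,-0.015],[0,0,-0.015],[0,0,-0.015]],"rotation":[[0,0,0],[0,0,0],[0,0,0],[0,0,0],[0,0,0],[0,0,0]],"jaw":[1,1,1,1,1,1]}'
```

```text
time_s: 24.32
tcp_pos: [597.1, 156.8, 29.0]
ee_rot: [2.469, 1.94, -0.007]
ft_force: [1.0, -0.3, -0.5]
grip_width: 17.3
```

The lid is now inside among its neighbours with no force. A final 2–3 mm, then release and retreat.

```bash
python3 -m jog '{"xyz":[[0,0,-0.002],[0,0,-0.004],[0,0,-0.006],[0,0,-0.006],[0,0,-0.006]],"rotation":[[0,0,0],[0,0,0],[0,0,0],[0,0,0],[0,0,0]],"jaw":[1,1,1,1,1]}'
```

```text
time_s: 24.73
tcp_pos: [597.2, 156.8, 26.9]
ee_rot: [2.469, 1.94, -0.006]
ft_force: [-0.3, -0.0, 2.4]
grip_width: 17.3
```

```bash
python3 -m jog '{"xyz":[[0,0,0],[0,0,0],[0,0,0],[0,0,0],[0,0,0.03],[0,0,0.1],[0,0,0.2],[0,0,0.3],[0.08,0.04,0.4],[0.12,0.05,0.5],[0.12,0.05,0.6],[0.12,0.05,0.68],[0.12,0.05,0.68],[0.12,0.05,0.68],[0.12,0.05,0.68]],"rotation":[[0,0,0],[0,0,0],[0,0,0],[0,0,0],[0,0,0],[0,0,0],[0,0,0],[0,0,0],[0,0,0],[0,0,0],[0,0,0],[0,0,0],[0,0,0],[0,0,0],[0,0,0]],"jaw":[0.2,0.2,0.2,0.2,0.2,0.2,0.2,0.2,0.2,0.2,0.2,0.2,0.2,0.2,0.2]}'
python3 - <<'E'
from tin import *
for n in('wrist','scene','side'): snap(n,n+'17.png')
c=load('wrist17.png');s=monitor.state();print(s['tcp_pos'],s['time_s'],s['ft_force'])
r=comps(c,150,0,350,270,'pics/l17.png',3)
P=np.array([q[4] for q in r]);m=P[np.argmin(((P-P.mean(0))**2).sum(1))]
for q in r: print(round(q[0],1),round(q[1],1),round(q[2],1),round(q[3],1),q[4].round(1),np.linalg.norm(q[4]-m).round(1))
b=load('side17.png')['frame'][150:225,260:360]; a=load('scene17.png')['frame'][170:245,320:420]
cv2.imwrite('pics/v17.png',np.hstack([cv2.resize(a,(400,300)),cv2.resize(b,(400,300))])[:,:,::-1])
E
```

```text
time_s: 25.98
tcp_pos: [644.7, 176.8, 299.0]
ee_rot: [2.468, 1.94, -0.006]
ft_force: [-0.3, -0.7, 0.3]
grip_width: 35.3
[644.36541716 176.34259855 297.1567806 ] 26.1333 [-0.84387018  0.34192708 -0.1080433 ]
350.8 154.9 49.3 50.1 [612.  215.6  17. ] 59.0
296.0 153.5 49.0 50.5 [596.2 157.   17. ] 59.2
379.5 108.4 50.9 53.7 [571.4 256.   17. ] 58.6
324.8 105.9 50.9 53.1 [555.2 199.7  17. ] 0.0
270.2 104.8 51.0 53.8 [540.3 143.2  17. ] 58.5
356.0 55.9 52.6 58.4 [514.9 242.5  17. ] 58.7
298.1 53.2 52.6 58.6 [498.3 185.   17. ] 58.7
```

View pics/l17.png

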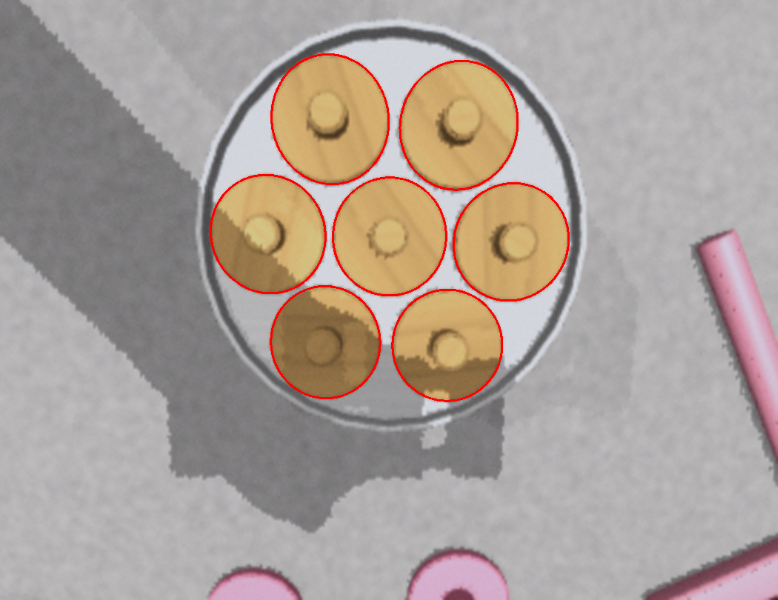

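View pics/v17.png

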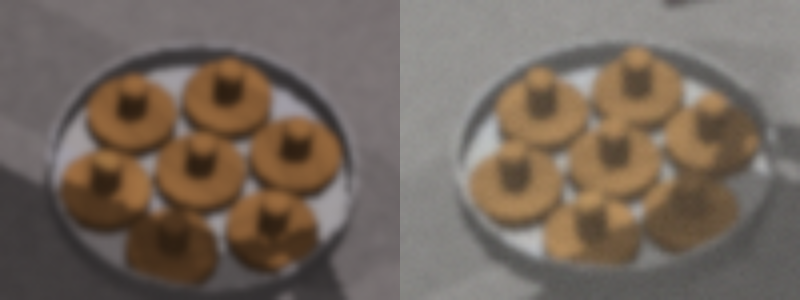

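View pics/scene17.png

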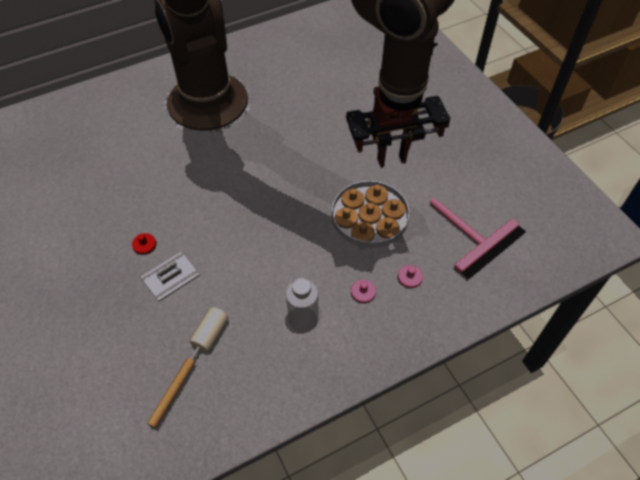

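All seven lids lie flat in one layer. Their outer centres are 58.5–59.2 mm from the middle lid, the spare's outline matches its neighbour's in size, and the bystanders are where they started. Handing in.

```bash
python3 -c "
from rig import workorder; print(workorder.hand_in())"
```

```text
the job is handed in; nothing more can be done
None
```

The spare lid is packed, and all seven lids lie flat in one layer in the tin, knobs up. I handed the job in at about 26 s; the hand-in reports no verdict.

**What I did:**
- I lifted the spare out of the clip by its knob, turned it knob up, laid it flat on the bare counter and let go.
- I slid the lid that was taking two places about 25 mm over.
- I then picked the spare up again from above and set it into the freed place.

**Last checks:**
- **Lids:** the six outer lids sit 58.5–59.2 mm from the middle one, and all look flat in all three views. The spare met the tin floor at the expected height with about 2 N.
- **Gripper:** it ended clear of everything.
- **Bystanders:** the dispenser, brush and squeegee look unmoved in the scene view. I did not measure this to the millimetre.

**What failed or disagreed:**
- **Turn:** my first try at turning the spare ran into the wrist joint limits, with no contact and the lid still held. I turned the tool about its own axis instead.
- **Cameras:** the wrist camera differed from the fixed cameras by 3–5 mm. I used wrist measurements relative to the other lids for the placing.
- **Held lid:** just before the placing, the wrist image put the held lid about 2.5 mm off. I took that to be its side wall showing and went by the arm's position, and it went in without force.

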